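Seat the burr in the cocoa-nib grinder

ROBOT

A 6-joint arm with a two-finger parallel gripper is mounted at the origin on the work surface. World frame = base frame: x ahead of the robot, y to its left, z up, the work surface at z = 0. Lengths are in m, angles in rad, forces in N, time in s.
With the tool pointing down it reaches from about 0.25 to 0.85 m from the base axis. Payload 12.5 kg.
Tool frame: the origin (TCP) lies midway between the tips of the shut fingers; the grasp point (between the pads) lies 19 mm behind it; z points along the fingers, y is the line along which they close (so a half turn about z gives the same grasp; the last joint's range is limited). The gripper opens to 93 mm and grips with 3 to 60 N. Pads are 15 mm wide; open, the fingers measure 128 mm over their backs; the gripper's body (75 mm by 188 mm) begins 65 mm behind the grasp point.
Start: joints at [1.152, 0.351, 1.652, -0, 1.139, -0.085], TCP at [0.18, 0.52, 0.219] pointing down, gripper open.
Joint ranges: [-2.75, 2.75], [-0.79, 2.1], [0.01, 2.65], [-1.57, 4.71], [0.07, 3.14], [-2.87, 2.87]. Speed limits (rad/s): [2.22, 2.22, 2.79, 3.14, 3.14, 3.14].

INTERFACE

Orientations are given as a rotation vector (axis times angle).
In Python, from plant import bot gives the robot as it stands. The module is installed in compiled form; this text tells all that it offers.
- The arm moves only by the tool move_arm, never from a script. Its argument "commands" is a list of rows, each an object with "translation": the shift along the tool's x, y, z in m, a list of three; "twist": the turn about the tool's z in rad. In form: [{"translation": [tx, ty, tz], "twist": twist}, ...]. A call has 1 to 10 rows; each row is the pose to reach, as a shift and turn from the pose commanded when the call began, along the tool's axes at that moment; what a row does not reach only later rows make up. A row lasts 1/8 s, in which the tool goes at most 62.5 mm and 10.7 degrees, less where a joint would pass 70% of its speed; a pose out of reach is approached as far as the arm can. A call with a gripper value outside its range is refused whole. "jaw" is the finger opening in m, from 0 to 0.093, set as the call begins (left out, the last holds). The fingers move at their own pace and stop on an object; the grip force is fixed at half the most. Time passes only in rows, so rows that repeat a pose let the fingers close. It gives the time, the measured TCP pose, the force, the opening and the grip force at its end, in the units of the state.
- bot.observe(): the state, without advancing time (a new reading comes with each control period).
- bot.capture(name): name is "scene" or "top" or "wrist"; returns a dict with "img" (400x640x3 uint8, red, green, blue), "fx", "fy", "cx", "cy" (pixels), "R" (3x3) and "t" (3): a world point X has camera coordinates R X + t. Camera axes: x right, y down, z forward; pixel columns grow to the right and rows downward; lengths in m; the calibration is good to about 2 mm. A picture is of the moment at which its call begins. There is no depth.
- bot.sign_off(): hands the job in; it is judged then, once.
Trained networks look in a picture, given as the dict that the camera call returned (one of the last four; its "shot" number tells which), for a name from the list of things; names that differ only in an ending like _2 or _b are one class to them, and where a whole thing is asked for, a point or a joint stands for the part that bears it (a point fixed in the world has none). Each returns a list of dicts, best first, with "score" (0 to 1); they miss things now and then, are a little off and sometimes report something else, mostly with a low value. They report only what shows in the picture. A call takes as long as a camera call. They do not tell look-alikes from the thing itself.
- bot.trace(picture, name): "pixels" (400x640 bool, what is visible of it) and "centre" ([column, row] in pixels, amid what is visible of it).
The state is a dict: "time": time; "joints": joint angles; "joint_velocities": joint speeds; "effort": joint torques, N m; "tool_pos": TCP position; "orientation": TCP orientation; "ft_force": force on the tool from outside, world axes, zero at the start; "wrist_torque": the same for the moment, N m; "opening": opening from 0.0 (shut) to 1.0 (fully open); "grip_force": force on a finger pad.
Only numpy, scipy, OpenCV 4.12 (cv2) and the standard library are available. Lean on these libraries where they do the work, as an engineer would, in place of code of your own. Each camera call takes 0.05 s, during which the arm holds its last target. There are 200 camera calls.

TASK

Take the grinding burr by its wing grip out of the sloped stand and put it upright into the open chamber of the cocoa-nib grinder, turning it under light pressure until its cross key drops into the drive and the burr sits fully home, its steel body flush with the chamber's rim. Let go of it there; do not press hard or drop it in from above, and leave the jar, the tray of sweets, the bowl and the gift box where they are.

Things in the scene. Friction and masses are not known exactly. Their poses are not given: they have to be found in the camera images.
- burr_grip (a point): Centre of the burr's black flat wing grip, on the burr's axis: 36 mm along x, 14 mm thick along y (grip it across this), 36 mm tall; z points out of its top, away from the burr. A 12 mm thick, 8 mm long neck joins it to the burr below. The burr is one rigid part of 0.15 to 0.29 kg. At the start its axis leans 30 degrees from vertical, the wing's broad faces to left and right of the stand.
- burr_foot (a point): Centre of the burr's underside, 60 mm below burr_grip on its axis, same axes. From here up: a plus-shaped steel key 12 mm tall, two crossed bars along x and y, each 30 mm long and 7 mm thick; then the round steel body, 52 mm in diameter, 22 mm tall; then neck and grip.
- cup_floor (a point): Centre of the floor of the stand's round black cup, 50 mm above the table; axes of the wooden stand (z up, -x its front). The stand is fixed, 130 by 110 mm. The cup's axis passes through this point and leans 30 degrees from vertical towards the front; its bore is 56 mm wide and 26 mm deep. The burr stands in it on its key and comes out along that axis.
- chamber (a point): Centre of the mouth of the grinder's round vertical chamber, level with the rim, 120 mm above the table; axes of the grinder (z up, -x its front, with the chute). Fixed white housing 130 by 130 mm, base 150 by 146 mm. The bore is 55 mm wide, flaring to 63 mm over the top 5 mm. When the burr is fully home its grip's centre is 26 mm above this point; with the key resting on the drive plate, 38 mm.
- plate (a point): Centre of the top of the steel drive plate in the chamber, 22 mm below the rim; axes of the grinder. In it a plus-shaped slot, 12 mm wide arms, 16 mm deep. Its direction varies, is NOT that of these axes, and stays put under light friction (a keyed-in burr can turn it): see it from above or find it by turning the burr lightly pressed; it repeats every 90 degrees. The key enters within about 6 degrees; the body then sits on the plate.
- jar: Amber glass jar with a steel lid, 72 mm in diameter, 100 mm tall; loose bystander; origin under its centre.
- tray: Cardboard tray of wrapped sweets, 100 by 130 by 45 mm; loose bystander; origin under its centre.
- giftbox: Flat black gift box with a blue lid, 62 by 87 by 27 mm, loose bystander; origin under its centre.
- cup: White ceramic bowl, 70 mm in diameter, 70 mm tall, loose bystander; origin under its centre.
Mind the look-alikes: they are no part of the job. Leave any pink look-alike of the part that bears burr_grip alone.

How it is judged:
By the outcome, as a careful person would: the job done as asked, in the order asked, and still so for the second after the job is handed in, with the robot touching nothing.
It also fails if it takes over 58 s, if anything falls off the work surface, if the arm or the gripper's body presses on something with over 40 N, if the wrist force passes 120 N, or if a joint passes its speed limit or range.

## Working session

There is one attempt and no reset: what is moved stays moved. The work goes in short steps, Python scripts to look and compute and a tool call to move; the robot and the scene stay as the last step left them, time stands still between calls to the robot, and variables do not carry over. Pictures are saved under pics/ and viewed, at most 10 in all, crops included, and the job is handed in when it is done.

Besides the shell and the picture viewer there is one more tool, called after "Emit:" by a JSON object that holds its "fn" and its "kwargs", one argument or row to a line. move_arm: Moves the arm, as the interface text tells. Its arguments: {"type":"object","properties":{"commands":{"type":"array"},"jaw":{"type":"number"}},"required":["commands"]}

```bash
mkdir -p pics
cat > h.py <<'E'
import numpy as np,cv2
from scipy.spatial.transform import Rotation as Ro
from plant import bot
def P(c):
    R=np.array(c["R"]);t=np.array(c["t"]);return np.array([[c["fx"],0,c["cx"]],[0,c["fy"],c["cy"]],[0,0,1]])@np.c_[R,t]
def tri(c1,p1,c2,p2):
    X=cv2.triangulatePoints(P(c1),P(c2),np.array(p1,float).reshape(2,1),np.array(p2,float).reshape(2,1));return (X[:3]/X[3]).ravel()
def onz(c,p,z):
    R=np.array(c["R"]);t=np.array(c["t"]);o=-R.T@t;d=R.T@np.array([(p[0]-c["cx"])/c["fx"],(p[1]-c["cy"])/c["fy"],1]);return o+d*(z-o[2])/d[2]
def proj(c,X):
    q=P(c)@np.r_[X,1];return q[:2]/q[2]
def save(n,im): cv2.imwrite("pics/"+n+".png",im[:,:,::-1])
E
cat > a.py <<'E'
from h import *
s=bot.capture("scene");t=bot.capture("top");
save("st",np.vstack([cv2.resize(s["img"],(480,300)),cv2.resize(t["img"],(480,300))]))
for k,c in(("s",s),("t",t)):
    print(k,c["fx"],-np.array(c["R"]).T@c["t"])
    np.save(k+".npy",c,allow_pickle=True)
    for n in("burr_grip","cup_floor","chamber","plate","jar","tray","giftbox","cup"):
        print(n,[(round(d["score"],2),np.round(d["centre"],1),int(d["pixels"].sum())) for d in bot.trace(c,n)[:3]])
o=bot.observe();print(o["time"],o["tool_pos"],o["orientation"],o["opening"])
E
python3 a.py
```

```text
s 376.36773521375875 [1.01900092 0.23606056 0.86357362]
burr_grip [(0.86, array([203. , 130.2]), 361), (0.85, array([237.8, 151.2]), 341), (0.7, array([289.1, 193.9]), 439)]
cup_floor [(0.89, array([236.7, 172.3]), 1454)]
chamber [(0.96, array([396. , 237.6]), 4732)]
plate [(0.69, array([392.1, 235.4]), 4720), (0.68, array([294.3, 265.3]), 1108)]
jar [(0.78, array([294.3, 266.1]), 1084)]
tray [(0.76, array([226.1, 251.6]), 2613)]
giftbox []
cup [(0.66, array([447.4, 276.2]), 868)]
t 430.8424702043196 [0.50620064 0.00847415 1.16951238]
burr_grip [(0.76, array([404. , 212.6]), 391), (0.68, array([470.9, 232.9]), 481), (0.64, array([346.1, 205.6]), 414)]
cup_floor [(0.93, array([406.5, 200.1]), 1556)]
chamber [(0.76, array([235. , 197.8]), 3714)]
plate [(0.74, array([232.2, 199.8]), 3699)]
jar [(0.66, array([299.2, 137.4]), 671)]
tray [(0.57, array([362.5, 123. ]), 1984)]
giftbox [(0.97, array([313.2, 265.3]), 767)]
cup [(0.92, array([175.3, 183.1]), 637)]
0.9 [0.18014563 0.51964068 0.21865248] [5.21812299e-01 3.09794512e+00 4.87773709e-05] 0.9984816345723561
```

View pics/st.png

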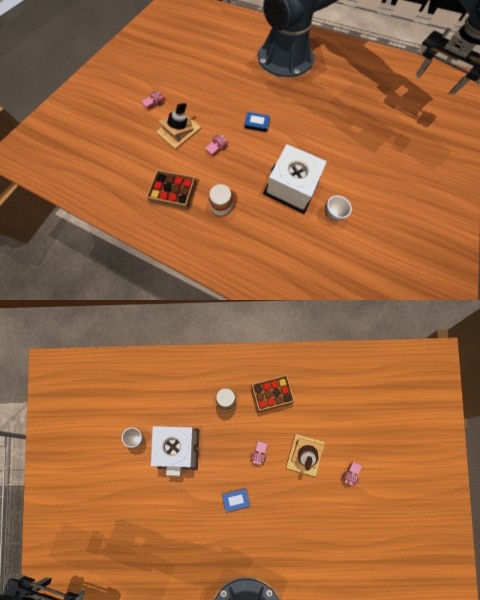

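```bash
cat > b.py <<'E'
from h import *
s=np.load("s.npy",allow_pickle=True).item();t=np.load("t.npy",allow_pickle=True).item()
for a,b in(((203,130.2),(404,212.6)),((237.8,151.2),(404,212.6)),((203,130.2),(470.9,232.9)),((289.1,193.9),(346.1,205.6))):
    print(tri(s,a,t,b))
print(np.array(t["R"]))
a=cv2.resize(t["img"][165:265,320:500],None,fx=4.4,fy=4.4,interpolation=cv2.INTER_CUBIC)
b=cv2.resize(t["img"][155:245,180:300],None,fx=2,fy=2)
save("crop",a[:440,:792])
E
python3 b.py
```

```text
[ 0.55894651 -0.20956178  0.20583871]
[ 0.53589973 -0.20361254  0.09370528]
[ 0.47742604 -0.38147488  0.03251386]
[ 0.55571562 -0.05865534  0.01099178]
[[-0.01944636 -0.99964813 -0.01804025]
 [-0.99633666  0.02087854 -0.0829298 ]
 [ 0.08327727  0.01636148 -0.99639209]]
```

View pics/crop.png

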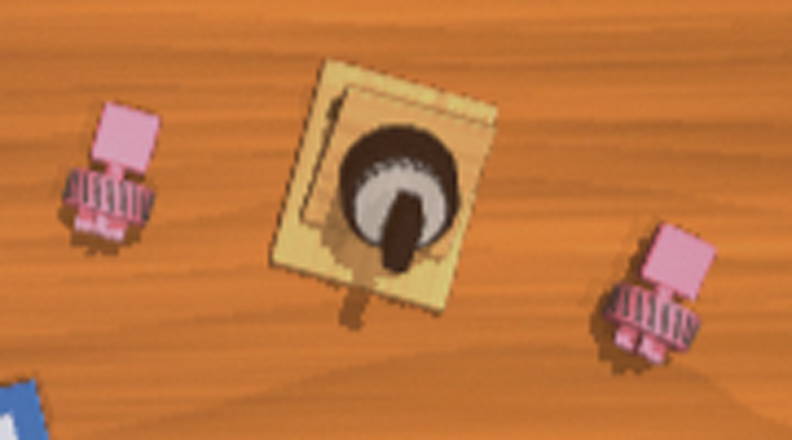

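The real burr is the black-winged one in the wooden stand: top (411,218), scene ≈(240,147). The two pink look-alikes lie on the table at top (346,206) and (471,233), scene (289,194) and (203,130). The crop confirms a black wing on a steel body in the black cup, leaning to the stand's front, with stand yaw about -15°.

```bash
cat >> h.py <<'E'
def go(p,yaw=None,cur=None):
    """world TCP target p, yaw = direction (deg) of tool y line; prints tool shift+twist"""
    o=bot.observe();R=Ro.from_rotvec(o["orientation"]).as_matrix()
    sh=R.T@(np.array(p)-o["tool_pos"])
    y=np.degrees(np.arctan2(R[1,1],R[0,1]))
    tw=None
    if yaw is not None:
        d=(yaw-y+90)%180-90; tw=-np.radians(d)
    print("pos",np.round(o["tool_pos"],4),"yYaw",round(y,1),"shift",np.round(sh,4),"twist",tw,"F",np.round(o["ft_force"],1),"t",o["time"],"j6",o["joints"][5])
E
python3 - <<'E'
from h import *
s=np.load("s.npy",allow_pickle=True).item();t=np.load("t.npy",allow_pickle=True).item()
c=onz(t,(229,196),.12);g=onz(t,(411.4,217.7),.102);print(c,g,onz(t,(411.4,217.7),.102),proj(s,g),proj(s,c))
print(Ro.from_rotvec(bot.observe()["orientation"]).as_matrix())
w=bot.capture("wrist");print(-np.array(w["R"]).T@w["t"],np.array(w["R"]),w["fx"])
go([c[0],c[1],.36]);go([g[0],g[1],.3],75)
E
```

```text
[0.58052373 0.23325782 0.12      ] [ 0.51892753 -0.21351691  0.102     ] [ 0.51892753 -0.21351691  0.102     ] [240.98103918 143.37539244] [397.30566578 223.12941291]
[[-9.44822607e-01  3.27582418e-01  1.33701343e-05]
 [ 3.27582418e-01  9.44822607e-01  2.92381038e-05]
 [-3.05451642e-06  3.20046424e-05 -9.99999999e-01]]
[0.10778773 0.54432106 0.38681469] [[ 3.27484727e-01  9.44856466e-01  1.14053032e-04]
 [ 9.07706066e-01 -3.14642008e-01  2.77615028e-01]
 [ 2.62342240e-01 -9.08111549e-02 -9.60692398e-01]] 323.63691254757214
pos [0.1802 0.5196 0.2186] yYaw 70.9 shift [-0.4721 -0.1394 -0.1414] twist None F [-0.4 -0.1 -1.1] t 0.95 j6 -0.08459062461750147
pos [0.1802 0.5196 0.2186] yYaw 70.9 shift [-0.5603 -0.5817 -0.0814] twist -0.07204041902331741 F [-0.4 -0.1 -1.1] t 0.95 j6 -0.08459062461750147
```

Emit:
{"fn": "move_arm", "kwargs": {
  "commands": [
    {"translation": [-0.44, -0.14, -0.1], "twist": 0},
    {"translation": [-0.44, -0.14, -0.1], "twist": 0},
    {"translation": [-0.44, -0.14, -0.1], "twist": 0},
    {"translation": [-0.44, -0.14, -0.1], "twist": 0},
    {"translation": [-0.44, -0.14, -0.1], "twist": 0},
    {"translation": [-0.44, -0.14, -0.1], "twist": 0},
    {"translation": [-0.44, -0.14, -0.1], "twist": 0},
    {"translation": [-0.44, -0.14, -0.1], "twist": 0},
    {"translation": [-0.44, -0.14, -0.1], "twist": 0},
    {"translation": [-0.44, -0.14, -0.1], "twist": 0}
  ],
  "jaw": 0.05
}}

```text
time: 2.2
tool_pos: [0.5493, 0.2437, 0.3183]
orientation: [-0.521, -3.097, 0.0]
ft_force: [0.2, -1.1, 0.0]
opening: 0.538
grip_force: 0.0
```

Run:
```python
from h import *
w=bot.capture("wrist");np.save("w1.npy",w,allow_pickle=True)
print([(d["score"],d["centre"]) for n in("chamber","plate") for d in bot.trace(w,n)[:2]],proj(w,[.5805,.2333,.12]))
u,v=proj(w,[.5805,.2333,.12]).astype(int)
u=max(100,min(540,u));v=max(100,min(300,v))
print(u,v);save("w1",cv2.resize(w["img"][v-100:v+100,u-100:u+100],(600,600),interpolation=cv2.INTER_CUBIC))
go([.519,-.2135,.3],75)
```

```text
[(0.63, [313.3, 196.0]), (0.86, [310.4, 192.1])] [313.59418895 204.00740635]
313 204
pos [0.5492 0.2441 0.3186] yYaw 71.0 shift [-0.1208 -0.4424  0.0186] twist -0.07062198996181794 F [0.1 0.5 0. ] t 2.35 j6 -0.8977121336971219
```

View pics/w1.png

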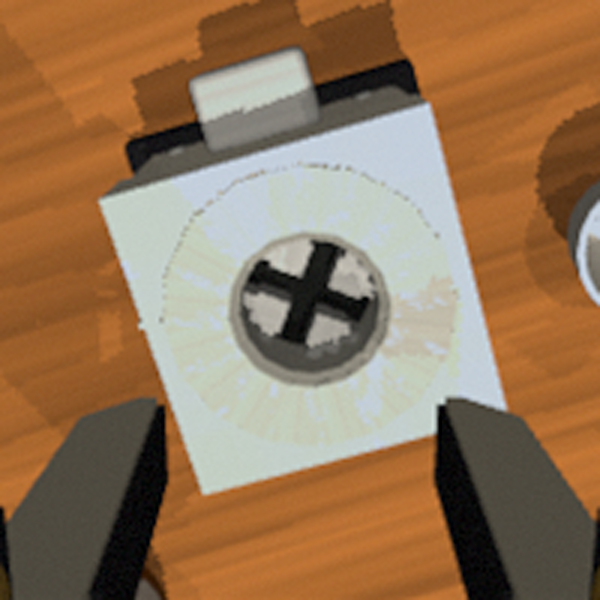

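The crop shows the grinder: rim circle centred at crop (310,309), i.e. pixel (316,207). The plus slot has arms (328,243)-(296,340) and (252,274)-(368,312).

Run:
```python
from h import *
w=np.load("w1.npy",allow_pickle=True).item();t=np.load("t.npy",allow_pickle=True).item()
f=lambda a:(213+a[0]/3-.33,104+a[1]/3-.33)
q=f((309.7,309));print("rim",onz(w,q,.12),"tri",tri(w,q,t,(229,196)))
print("rim radius pts",[np.round(onz(w,f(a),.12),4) for a in((230,309),(389,309),(310,232),(310,386))])
A=[onz(w,f(a),.098) for a in((328,243),(296,340),(252,274),(368,312))]
for a,b in((0,1),(2,3)):
    d=A[b]-A[a];print("arm yaw",np.degrees(np.arctan2(d[1],d[0]))%90,np.linalg.norm(d),(A[a]+A[b])/2)
# housing top edges
C=[onz(w,f(a),.12) for a in((100,200),(430,101),(510,410),(204,494))]
for i in range(4):
    d=C[(i+1)%4]-C[i];print("edge",np.degrees(np.arctan2(d[1],d[0])),np.linalg.norm(d))
print(np.mean(C,0))
```

```text
rim [0.58450486 0.23480932 0.12      ] tri [0.58153309 0.23358075 0.12259748]
rim radius pts [array([0.5742, 0.2051, 0.12  ]), array([0.5947, 0.2644, 0.12  ]), array([0.5551, 0.245 , 0.12  ]), array([0.6153, 0.2244, 0.12  ])]
arm yaw 53.47175699511693 0.04404775271314236 [0.58431458 0.23598962 0.098     ]
arm yaw 52.085314116183184 0.05108965859304383 [0.58449055 0.23529386 0.098     ]
edge 87.52717960516206 0.13025900278182603
edge -2.4166809039292594 0.12931028373249556
edge -92.33008493921884 0.1311864288358853
edge 177.17346679026082 0.12963950380598097
[0.58451617 0.23530698 0.12      ]
```

Emit:
{"fn": "move_arm", "kwargs": {
  "commands": [
    {"translation": [-0.12, -0.44, 0.02], "twist": -0.07},
    {"translation": [-0.12, -0.44, 0.02], "twist": -0.07},
    {"translation": [-0.12, -0.44, 0.02], "twist": -0.07},
    {"translation": [-0.12, -0.44, 0.02], "twist": -0.07},
    {"translation": [-0.12, -0.44, 0.02], "twist": -0.07},
    {"translation": [-0.12, -0.44, 0.02], "twist": -0.07},
    {"translation": [-0.12, -0.44, 0.02], "twist": -0.07},
    {"translation": [-0.12, -0.44, 0.02], "twist": -0.07},
    {"translation": [-0.12, -0.44, 0.02], "twist": -0.07},
    {"translation": [-0.12, -0.44, 0.02], "twist": -0.07}
  ]
}}

```text
time: 3.6
tool_pos: [0.5195, -0.2101, 0.2988]
orientation: [0.411, 3.115, 0.0]
ft_force: [1.0, 0.5, -0.2]
opening: 0.537
grip_force: 0.0
```

Run:
```python
from h import *
w=bot.capture("wrist");np.save("w2.npy",w,allow_pickle=True)
print(proj(w,[.519,-.2135,.102]))
for n in("burr_grip","cup_floor"): print([(d["score"],d["centre"]) for d in bot.trace(w,n)[:3]])
u,v=proj(w,[.519,-.2135,.102]).astype(int)
u=max(100,min(540,u));v=max(100,min(300,v))
print(u,v);save("w2",cv2.resize(w["img"][v-100:v+100,u-100:u+100],(600,600),interpolation=cv2.INTER_CUBIC))
go([.519,-.2135,.3],75)
```

```text
[310.25841133 177.18692213]
[(0.96, [182.0, 164.5]), (0.9, [428.3, 162.4]), (0.84, [309.7, 186.7])]
[]
310 177
pos [ 0.5195 -0.2105  0.2988] yYaw 75.0 shift [-0.0003 -0.0031 -0.0012] twist -0.00017928283052188665 F [-0.5 -0.5 -0.1] t 3.75 j6 -1.7768668539627488
```

View pics/w2.png

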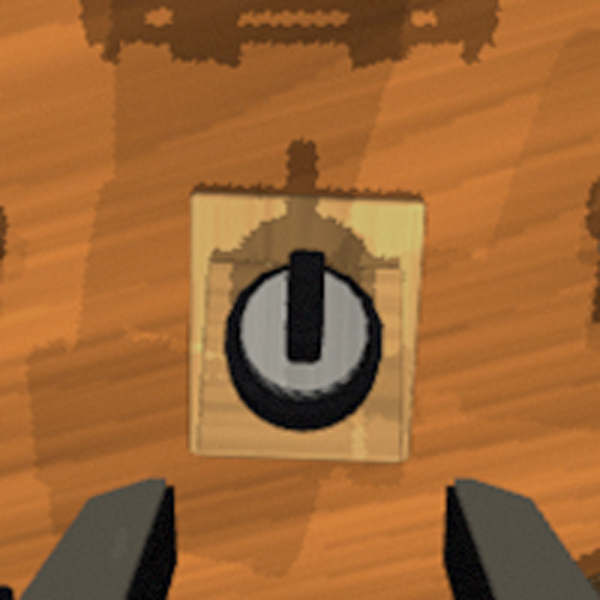

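The wing is edge-on in the wrist crop, its silhouette running from (307,251) to (305,361), centre (306,306), i.e. pixel (311.7,178.7). The jaw direction is already across it.

Run:
```python
from h import *
w=np.load("w2.npy",allow_pickle=True).item();t=np.load("t.npy",allow_pickle=True).item();s=np.load("s.npy",allow_pickle=True).item()
q=(311.7,178.7);g=onz(w,q,.102);print(g,tri(w,q,t,(411.4,217.7)),tri(w,q,s,(240,146)),proj(s,g),proj(t,g))
f=lambda a:(209.7+a[0]/3,76.7+a[1]/3)
a=onz(w,f((307,251)),.1086);b=onz(w,f((305,361)),.0954);d=a-b;print("sil",np.linalg.norm(d[:2]),np.degrees(np.arctan2(d[1],d[0])), (a+b)/2)
c,e=[onz(w,f(x),.102) for x in((288,306),(324,306))];print("thick",np.linalg.norm(c-e))
# dark silhouette centroid in scene near wing
im=s["img"].astype(int).sum(2);m=(im<130);m[:130]=0;m[165:]=0;m[:,:225]=0;m[:,255:]=0
ys,xs=np.nonzero(m);print(xs.min(),xs.max(),ys.min(),ys.max());[print(y,xs[ys==y].min(),xs[ys==y].max()) for y in np.unique(ys)]
gg=(a+b)/2
go([g[0],g[1],.102-.019],75)
```

```text
[ 0.52114302 -0.21236141  0.102     ] [ 0.51890077 -0.21155728  0.11200016] [ 0.52321209 -0.21393584  0.09579999] [240.92121782 144.11024901] [410.8948409  216.80814561]
sil 0.0459388678071266 163.91506076433058 [ 0.52184953 -0.21256529  0.102     ]
thick 0.013809797581862049
225 248 138 164
138 243 246
139 238 247
140 237 247
141 237 247
142 236 247
143 236 246
144 236 246
145 236 246
146 235 246
147 235 245
148 235 245
149 235 244
150 235 243
151 227 241
152 226 227
153 226 227
154 226 227
155 226 227
156 225 228
157 225 228
158 225 248
159 225 248
160 225 248
161 225 248
162 225 248
163 225 248
164 225 247
pos [ 0.5195 -0.2105  0.2988] yYaw 75.0 shift [-0.002  -0.0014  0.2158] twist -0.00017928283052188665 F [-0.5 -0.5 -0.1] t 3.75 j6 -1.7768668539627488
```

Emit:
{"fn": "move_arm", "kwargs": {
  "commands": [
    {"translation": [-0.002, -0.0015, 0.06], "twist": 0.017},
    {"translation": [-0.002, -0.0015, 0.12], "twist": 0.017},
    {"translation": [-0.002, -0.0015, 0.17], "twist": 0.017},
    {"translation": [-0.002, -0.0015, 0.2], "twist": 0.017},
    {"translation": [-0.002, -0.0015, 0.215], "twist": 0.017},
    {"translation": [-0.002, -0.0015, 0.215], "twist": 0.017},
    {"translation": [-0.002, -0.0015, 0.215], "twist": 0.017}
  ]
}}

```text
time: 4.62
tool_pos: [0.5215, -0.214, 0.085]
orientation: [0.439, 3.109, -0.001]
ft_force: [-0.2, 0.1, 0.2]
opening: 0.536
grip_force: 0.0
```

Emit:
{"fn": "move_arm", "kwargs": {
  "commands": [
    {"translation": [0, 0, 0], "twist": 0},
    {"translation": [0, 0, 0], "twist": 0},
    {"translation": [0, 0, 0], "twist": 0},
    {"translation": [0, 0, 0], "twist": 0},
    {"translation": [0, 0, 0], "twist": 0},
    {"translation": [0, 0, 0], "twist": 0}
  ],
  "jaw": 0.005
}}

```text
time: 5.38
tool_pos: [0.5209, -0.2138, 0.0837]
orientation: [0.44, 3.111, 0.0]
ft_force: [1.0, 1.7, 1.0]
opening: 0.149
grip_force: 30.0
```

Emit:
{"fn": "move_arm", "kwargs": {
  "commands": [
    {"translation": [0.005, 0, -0.0087], "twist": 0},
    {"translation": [0.01, 0, -0.0173], "twist": 0},
    {"translation": [0.015, 0, -0.026], "twist": 0},
    {"translation": [0.02, 0, -0.0346], "twist": 0},
    {"translation": [0.025, 0, -0.0433], "twist": 0},
    {"translation": [0.03, 0, -0.052], "twist": 0},
    {"translation": [0.03, 0, -0.09], "twist": 0},
    {"translation": [0.03, 0, -0.14], "twist": 0},
    {"translation": [0.03, 0, -0.15], "twist": 0},
    {"translation": [0.03, 0, -0.15], "twist": 0}
  ]
}}

```text
time: 6.62
tool_pos: [0.4917, -0.2054, 0.2334]
orientation: [0.44, 3.111, -0.0]
ft_force: [-0.2, 0.1, -3.0]
opening: 0.148
grip_force: 30.0
```

Run:
```python
from h import *
w=bot.capture("scene");o=bot.observe()
g=np.array(o["tool_pos"])+[0,0,.019];u,v=proj(w,g).astype(int);print(u,v,o["opening"],o["grip_force"])
a=cv2.resize(w["img"][max(0,v-50):v+50,u-50:u+50],(400,400),interpolation=cv2.INTER_CUBIC)
w=bot.capture("wrist");u,v=proj(w,g).astype(int);v=min(v,300);print(u,v)
b=cv2.resize(w["img"][v-100:v+100,u-100:u+100],(400,400),interpolation=cv2.INTER_CUBIC)
save("held",np.hstack([a,b]))
for y in(52.8,142.8): go([.5845,.2351,.25],y)
```

```text
239 94 0.1486475196938036 29.997272193431854
313 264
pos [ 0.4912 -0.2051  0.232 ] yYaw 73.9 shift [ 0.0324  0.4488 -0.0177] twist 0.3684096832945186 F [-0.4 -0.2 -2. ] t 6.725 j6 -1.772971195481686
pos [ 0.4912 -0.2051  0.232 ] yYaw 73.9 shift [ 0.0324  0.4488 -0.0177] twist -1.2023866435003783 F [-0.4 -0.2 -2. ] t 6.725 j6 -1.772971195481686
```

View pics/held.png

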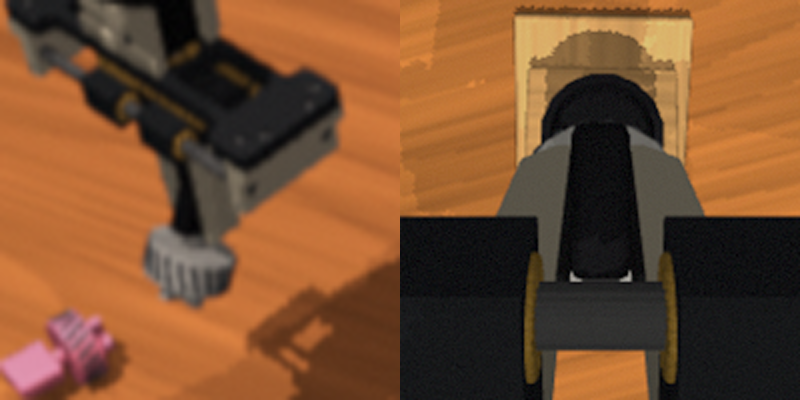

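The burr is held, still leaning 30° in the jaws, and the tool can only point down. I'll stand it upright by pressing its body's flank gently against the grinder's flat, fixed left wall, so first I'll check where the bowl is.

Run:
```python
from h import *
t=np.load("t.npy",allow_pickle=True).item();s=np.load("s.npy",allow_pickle=True).item()
print("bowl",tri(t,(175.3,183.1),s,(447.4,276.2)),onz(t,(175.3,183.1),.045),onz(s,(447.4,276.2),.045))
n=np.array([np.cos(np.radians(87.6)),np.sin(np.radians(87.6))]);e=np.array([n[1],-n[0]])
c=np.array([.5845,.2351])
for off in(-.03,-.04):
  for d in(.065+.06,.065+.026): p=c+off*e+d*n;print(off,d,p)
p=c-.035*e+.125*n
go([p[0],p[1],.232],-2.4);go([p[0],p[1],.118],-2.4)
```

```text
bowl [0.62242547 0.38160936 0.0604117 ] [0.62287202 0.39135748 0.045     ] [0.61751308 0.37892674 0.045     ]
-0.03 0.125 [0.55976077 0.36124662]
-0.03 0.091 [0.558337   0.32727645]
-0.04 0.125 [0.54976954 0.36166538]
-0.04 0.091 [0.54834577 0.3276952 ]
pos [ 0.4912 -0.2051  0.232 ] yYaw 73.9 shift [0.096  0.562  0.0006] twist 1.3318314303953886 F [-0.4 -0.2 -2. ] t 6.725 j6 -1.772971195481686
pos [ 0.4912 -0.2051  0.232 ] yYaw 73.9 shift [0.0957 0.5619 0.1146] twist 1.3318314303953886 F [-0.4 -0.2 -2. ] t 6.725 j6 -1.772971195481686
```

Emit:
{"fn": "move_arm", "kwargs": {
  "commands": [
    {"translation": [0.096, 0.562, 0], "twist": 1.332},
    {"translation": [0.096, 0.562, 0], "twist": 1.332},
    {"translation": [0.096, 0.562, 0], "twist": 1.332},
    {"translation": [0.096, 0.562, 0], "twist": 1.332},
    {"translation": [0.096, 0.562, 0], "twist": 1.332},
    {"translation": [0.096, 0.562, 0], "twist": 1.332},
    {"translation": [0.096, 0.562, 0], "twist": 1.332},
    {"translation": [0.096, 0.562, 0], "twist": 1.332},
    {"translation": [0.096, 0.562, 0], "twist": 1.332},
    {"translation": [0.096, 0.562, 0], "twist": 1.332}
  ]
}}

```text
time: 7.98
tool_pos: [0.5547, 0.3633, 0.2314]
orientation: [-2.266, -2.175, 0.004]
ft_force: [0.2, -0.8, -2.0]
opening: 0.148
grip_force: 30.0
```

Emit:
{"fn": "move_arm", "kwargs": {
  "commands": [
    {"translation": [0, 0, 0], "twist": 0},
    {"translation": [0, 0, 0], "twist": 0}
  ]
}}

```text
time: 8.22
tool_pos: [0.555, 0.3605, 0.2319]
orientation: [-2.267, -2.174, 0.004]
ft_force: [-0.2, -0.2, -2.5]
opening: 0.15
grip_force: 30.0
```

Run:
```python
from h import *
go([.5548,.3615,.118],-2.4)
```

```text
pos [0.555  0.3605 0.2319] yYaw -2.4 shift [0.0012 0.     0.1139] twist 3.3723231729292765e-06 F [-0.2 -0.2 -2.5] t 8.225 j6 0.5478063382713284
```

Next I descend, then press towards the wall in small steps.

Emit:
{"fn": "move_arm", "kwargs": {
  "commands": [
    {"translation": [0, 0, 0.05], "twist": 0},
    {"translation": [0, 0, 0.09], "twist": 0},
    {"translation": [0, 0, 0.113], "twist": 0},
    {"translation": [0, 0, 0.113], "twist": 0},
    {"translation": [-0.006, 0, 0.113], "twist": 0},
    {"translation": [-0.012, 0, 0.113], "twist": 0},
    {"translation": [-0.016, 0, 0.113], "twist": 0},
    {"translation": [-0.018, 0, 0.113], "twist": 0}
  ]
}}

```text
time: 9.22
tool_pos: [0.5556, 0.3459, 0.1226]
orientation: [-2.267, -2.172, -0.012]
ft_force: [-0.7, 18.6, 0.4]
opening: 0.148
grip_force: 30.0
```

Emit:
{"fn": "move_arm", "kwargs": {
  "commands": [
    {"translation": [-0.002, 0, 0], "twist": 0},
    {"translation": [-0.004, 0, 0], "twist": 0},
    {"translation": [-0.006, 0, 0], "twist": 0}
  ]
}}

```text
time: 9.6
tool_pos: [0.5557, 0.3422, 0.1243]
orientation: [-2.266, -2.171, -0.019]
ft_force: [-3.4, 27.0, 10.3]
opening: 0.149
grip_force: 30.0
```

Emit:
{"fn": "move_arm", "kwargs": {
  "commands": [
    {"translation": [-0.002, 0, 0], "twist": 0},
    {"translation": [-0.004, 0, 0], "twist": 0},
    {"translation": [-0.004, 0, 0], "twist": 0}
  ]
}}

```text
time: 9.98
tool_pos: [0.5557, 0.339, 0.1253]
orientation: [-2.265, -2.171, -0.022]
ft_force: [-4.3, 28.2, 14.0]
opening: 0.15
grip_force: 30.0
```

```bash
cat > v.py <<'E'
import sys
from h import *
w=bot.capture("scene");o=bot.observe()
g=np.array(o["tool_pos"])+[0,0,.019];u,v=proj(w,g).astype(int);print(u,v,o["tool_pos"],o["ft_force"],o["wrist_torque"],o["opening"])
a=cv2.resize(w["img"][max(0,v-45):v+45,u-60:u+60],(640,480),interpolation=cv2.INTER_CUBIC)
save(sys.argv[1],a)
E
python3 v.py p1
```

```text
450 227 [0.55566848 0.33897448 0.12522365] [-5.02988932 26.98150029 13.27157373] [ 5.04882653  1.01800666 -0.21240555] 0.15150322705298663
```

View pics/p1.png

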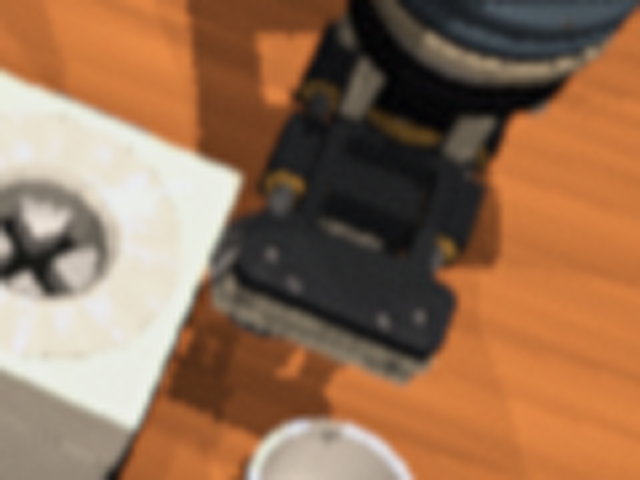

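Emit:
{"fn": "move_arm", "kwargs": {
  "commands": [
    {"translation": [-0.002, 0, 0], "twist": 0},
    {"translation": [-0.004, 0, 0], "twist": 0},
    {"translation": [-0.006, 0, 0], "twist": 0},
    {"translation": [-0.008, 0, 0], "twist": 0}
  ]
}}

```text
time: 10.52
tool_pos: [0.5557, 0.3305, 0.1254]
orientation: [-2.266, -2.173, -0.022]
ft_force: [-3.5, 25.6, 14.6]
opening: 0.144
grip_force: 30.0
```

Emit:
{"fn": "move_arm", "kwargs": {
  "commands": [
    {"translation": [-0.002, 0, 0], "twist": 0},
    {"translation": [-0.004, 0, 0], "twist": 0},
    {"translation": [-0.004, 0, 0], "twist": 0}
  ]
}}

```text
time: 10.9
tool_pos: [0.5558, 0.3261, 0.1253]
orientation: [-2.267, -2.173, -0.021]
ft_force: [-1.5, 22.3, 13.4]
opening: 0.144
grip_force: 32.3
```

Emit:
{"fn": "move_arm", "kwargs": {
  "commands": [
    {"translation": [-0.002, 0, 0], "twist": 0},
    {"translation": [-0.003, 0, 0], "twist": 0},
    {"translation": [-0.003, 0, 0], "twist": 0}
  ]
}}

```text
time: 11.28
tool_pos: [0.5558, 0.324, 0.1257]
orientation: [-2.266, -2.172, -0.024]
ft_force: [-3.2, 27.5, 16.4]
opening: 0.147
grip_force: 37.0
```

Emit:
{"fn": "move_arm", "kwargs": {
  "commands": [
    {"translation": [0.02, 0, 0], "twist": 0},
    {"translation": [0.04, 0, -0.01], "twist": 0},
    {"translation": [0.04, 0, -0.07], "twist": 0},
    {"translation": [0.04, 0, -0.13], "twist": 0},
    {"translation": [0.04, 0, -0.18], "twist": 0},
    {"translation": [0.04, 0, -0.18], "twist": 0},
    {"translation": [0.04, 0, -0.18], "twist": 0}
  ]
}}

```text
time: 12.15
tool_pos: [0.5549, 0.3578, 0.2992]
orientation: [-2.267, -2.174, 0.003]
ft_force: [-0.6, -1.3, -2.9]
opening: 0.149
grip_force: 36.8
```

```bash
python3 v.py p2
python3 - <<'E'
from h import *
w=bot.capture("scene");o=bot.observe();g=np.array(o["tool_pos"])+[0,0,.019]
for d in(0,-.026,-.048,-.06): print(proj(w,g+[0,0,d]))
for y in(52.8,-37.2): go([.5845,.2351,.25],y)
E
```

```text
491 184 [0.55473439 0.35770538 0.29858847] [-1.28802356  0.16232966 -2.57361476] [-0.09244747  0.10106004 -0.03996741] 0.153521077586627
[491.94644356 184.64888988]
[486.13518723 192.74890815]
[481.50721457 199.19960674]
[479.08652134 202.57368944]
pos [0.5548 0.3577 0.2985] yYaw -2.4 shift [-0.1212  0.035   0.0486] twist -0.9636104035194892 F [-0.2  1.  -3.8] t 12.25 j6 0.5443942415612312
pos [0.5548 0.3577 0.2985] yYaw -2.4 shift [-0.1212  0.035   0.0486] twist 0.6071859232754077 F [-0.2  1.  -3.8] t 12.25 j6 0.5443942415612312
```

View pics/p2.png

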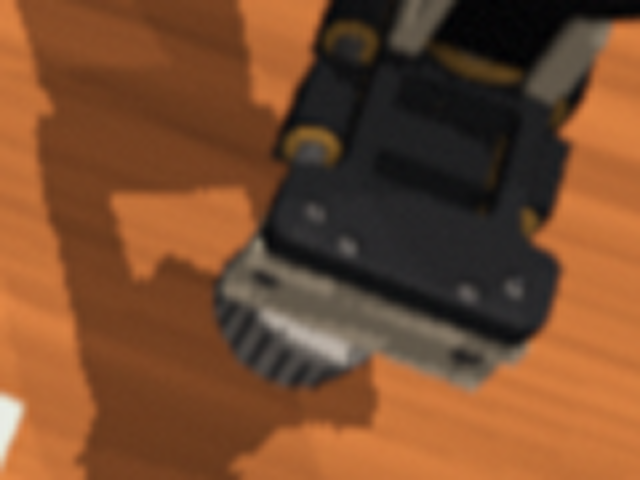

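The burr now hangs nearly vertical in the picture, body at about pixel (485,199). I'll fit the silhouette for the remaining lean and slip.

```bash
cat > fit.py <<'E'
from h import *
from scipy.optimize import least_squares
def model(o,th,sx,sz):
    R=Ro.from_rotvec(o["orientation"]).as_matrix();g=np.array(o["tool_pos"])-.019*R[:,2]
    X=R[:,0];Y=R[:,1];Z=-R[:,2]
    a=np.cos(th)*Z+np.sin(th)*X;u=np.cos(th)*X-np.sin(th)*Z
    f=np.linspace(0,2*np.pi,60)
    b=g+sx*X+sz*Z
    P_=[b-w*a+.026*(np.cos(q)*u+np.sin(q)*Y) for w in(.026,.048) for q in f]
    P_+=[b-.06*a+s*.015*d+e for s in(-1,1) for d,l in((u,Y),(Y,u)) for e in(.0035*l,-.0035*l)]
    return np.array(P_)
def pts(c,Q): q=(P(c)@np.c_[Q,np.ones(len(Q))].T);return (q[:2]/q[2]).T
if __name__=="__main__":
    o=bot.observe();w=bot.capture("scene")
    D=bot.trace(w,"burr_grip");m0=pts(w,model(o,0,0,0)).mean(0)
    D=sorted(D,key=lambda d:np.linalg.norm(np.array(d["centre"])-m0));print(m0,D[0]["centre"],D[0]["score"])
    ys,xs=np.nonzero(D[0]["pixels"]);M=np.c_[xs,ys]
    an=np.radians(np.arange(70,206,5));dv=np.c_[np.cos(an),np.sin(an)]
    h=(M@dv.T).max(0)+.25
    r=lambda p:np.r_[(pts(w,model(o,*p))@dv.T).max(0)-h, np.array([p[0]/.5*.5,p[1]/.01,p[2]/.01])]
    for p0 in(0,.5):
        s=least_squares(r,[p0,0,0],x_scale=[.1,.005,.005]);print(np.degrees(s.x[0]),s.x[1:],s.cost)
    for th in(0,.17,.35,.52): print(th,np.round(r([th,0,0])[:-3:4],1))
E
python3 fit.py
```

```text
[483.77280543 196.55728887] [484.0, 205.6] 0.54
-12.779977649225033 [-0.0032804  0.0061513] 2.9805845785666736
30.718586029774194 [0.02384279 0.00100351] 5.390162261251793
0 [0.5 1.1 1.8 2.7 3.9 4.6 4.3]
0.17 [-2.4 -0.3  1.5  3.4  5.6  7.3  8. ]
0.35 [-5.8 -2.2  1.   3.8  6.9  9.4 11.2]
0.52 [-8.7 -4.4  0.1  3.9  8.6 11.5 13.4]
```

Emit:
{"fn": "move_arm", "kwargs": {
  "commands": [
    {"translation": [-0.121, 0.035, 0.05], "twist": 0.607},
    {"translation": [-0.121, 0.035, 0.05], "twist": 0.607},
    {"translation": [-0.121, 0.035, 0.05], "twist": 0.607},
    {"translation": [-0.121, 0.035, 0.09], "twist": 0.607},
    {"translation": [-0.121, 0.035, 0.11], "twist": 0.607},
    {"translation": [-0.121, 0.035, 0.11], "twist": 0.607},
    {"translation": [-0.121, 0.035, 0.11], "twist": 0.607}
  ]
}}

```text
time: 13.22
tool_pos: [0.5856, 0.2359, 0.1914]
orientation: [2.814, 1.397, 0.001]
ft_force: [0.5, 0.2, -2.5]
opening: 0.147
grip_force: 36.8
```

```bash
python3 fit.py
python3 - <<'E'
from h import *
o=bot.observe();g=np.array(o["tool_pos"])+[0,0,.019]
s=bot.capture("scene");w=bot.capture("wrist")
u,v=proj(s,g-[0,0,.04]).astype(int);a=cv2.resize(s["img"][v-45:v+45,u-45:u+45],(400,400),interpolation=cv2.INTER_CUBIC)
u,v=proj(w,g).astype(int);v=min(v,290);b=cv2.resize(w["img"][v-110:v+110,u-110:u+110],(400,400),interpolation=cv2.INTER_CUBIC)
save("p3",np.hstack([a,b]));print(u,v)
go([.5845,.2351,.186],-37.2)
E
```

```text
[402.49924374 214.07232237] [405.8, 217.3] 0.91
3.6639218708910057 [0.00727705 0.00610374] 0.831837127779595
3.663939186723676 [0.00727679 0.0061031 ] 0.8318376454893237
0 [-0.9 -0.3 -0.1  0.9  1.5  1.6  1.5]
0.17 [-4.  -2.7 -1.7  0.1  1.7  2.8  3.9]
0.35 [-7.8 -5.8 -3.9 -1.   1.7  3.9  6.2]
0.52 [-10.4  -9.1  -6.2  -2.3   1.4   4.7   7.9]
311 265
pos [0.5855 0.2359 0.1915] yYaw -37.2 shift [-0.0012 -0.0003  0.0055] twist 0.00040811667757524307 F [ 0.2 -0.4 -2.7] t 13.425 j6 0.9581457039995648
```

View pics/p3.png

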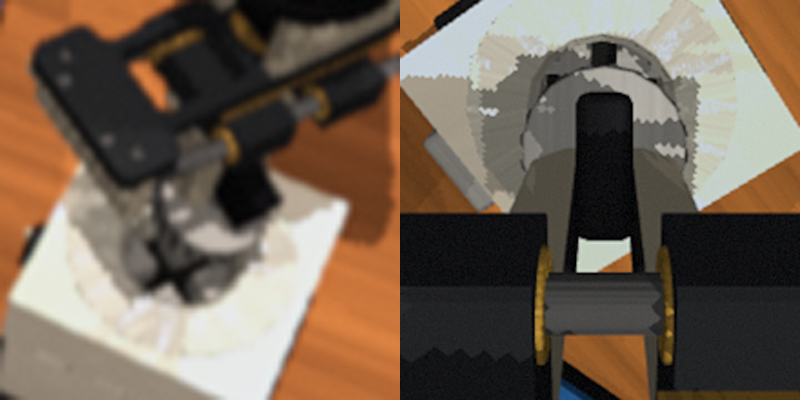

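Run:
```python
from h import *
o=bot.observe();w=bot.capture("wrist")
R=Ro.from_rotvec(o["orientation"]).as_matrix();g=np.array(o["tool_pos"])-.019*R[:,2];X=R[:,0];Y=R[:,1];Z=-R[:,2]
for th,sx,sz in((0,0,0),(0,.007,.006),(.06,.007,.006),(0,.004,0),(0,0,.006),(-.1,0,0),(.1,0,0)):
    a=np.cos(th)*Z+np.sin(th)*X;u=np.cos(th)*X-np.sin(th)*Z;b=g+sx*X+sz*Z
    f=lambda q:np.round((proj(w,q)-[201,155])*400/220)+[400,0]
    print(th,sx,sz,"topfar",f(b-.026*a+.026*u),"botfar",f(b-.048*a+.026*u),"L/R",f(b-.026*a+.026*Y)[0],f(b-.026*a-.026*Y)[0],"wing",f(b+.018*a+.018*u),f(b+.018*a-.018*u),f(b-.018*a+.018*u))
```

```text
0 0 0 topfar [601.  86.] botfar [601.  68.] L/R 681.0 520.0 wing [600. 168.] [600. 296.] [601. 119.]
0 0.007 0.006 topfar [600.  69.] botfar [601.  52.] L/R 685.0 517.0 wing [600. 151.] [600. 287.] [600. 103.]
0.06 0.007 0.006 topfar [601.  72.] botfar [601.  59.] L/R 684.0 517.0 wing [600. 145.] [600. 286.] [600. 105.]
0 0.004 0 topfar [601.  73.] botfar [601.  56.] L/R 682.0 520.0 wing [600. 153.] [600. 283.] [600. 106.]
0 0 0.006 topfar [601.  91.] botfar [601.  72.] L/R 684.0 517.0 wing [600. 179.] [600. 311.] [600. 125.]
-0.1 0 0 topfar [601.  80.] botfar [601.  56.] L/R 682.0 520.0 wing [600. 178.] [600. 297.] [600. 115.]
0.1 0 0 topfar [601.  92.] botfar [601.  80.] L/R 681.0 520.0 wing [600. 159.] [600. 294.] [601. 123.]
```

Run:
```python
from h import *
from fit import model,pts
o=bot.observe();w=bot.capture("wrist")
R=Ro.from_rotvec(o["orientation"]).as_matrix();g=np.array(o["tool_pos"])-.019*R[:,2];X=R[:,0];Y=R[:,1];Z=-R[:,2]
def corners(th,sx,sz):
    a=np.cos(th)*Z+np.sin(th)*X;u=np.cos(th)*X-np.sin(th)*Z;b=g+sx*X+sz*Z
    f=lambda q:np.round(proj(w,q),1)[1]
    return dict(FT=f(b+.018*a+.018*u),RT=f(b+.018*a-.018*u),FB=f(b-.018*a+.018*u),RB=f(b-.018*a-.018*u),topfar=f(b-.026*a+.026*u),botfar=f(b-.048*a+.026*u))
for th in(0,.15,.3,.52): print(th,corners(th,0,0))
print("held obs: wing 226..303, now: wing 206..287, body top 192")
im=cv2.resize(w["img"][160:310,220:400],None,fx=4,fy=4,interpolation=cv2.INTER_CUBIC)
im2=np.clip(im.astype(float)**.6*9,0,255).astype(np.uint8)
save("z1",im2[:600,:720])
```

```text
0 {'FT': np.float64(247.5), 'RT': np.float64(317.9), 'FB': np.float64(220.2), 'RB': np.float64(279.0), 'topfar': np.float64(202.0), 'botfar': np.float64(192.2)}
0.15 {'FT': np.float64(239.7), 'RT': np.float64(315.9), 'FB': np.float64(223.6), 'RB': np.float64(285.4), 'topfar': np.float64(207.2), 'botfar': np.float64(202.1)}
0.3 {'FT': np.float64(232.8), 'RT': np.float64(312.5), 'FB': np.float64(227.7), 'RB': np.float64(291.7), 'topfar': np.float64(213.3), 'botfar': np.float64(212.6)}
0.52 {'FT': np.float64(224.5), 'RT': np.float64(305.1), 'FB': np.float64(234.9), 'RB': np.float64(300.1), 'topfar': np.float64(223.5), 'botfar': np.float64(229.0)}
held obs: wing 226..303, now: wing 206..287, body top 192
```

View pics/z1.png

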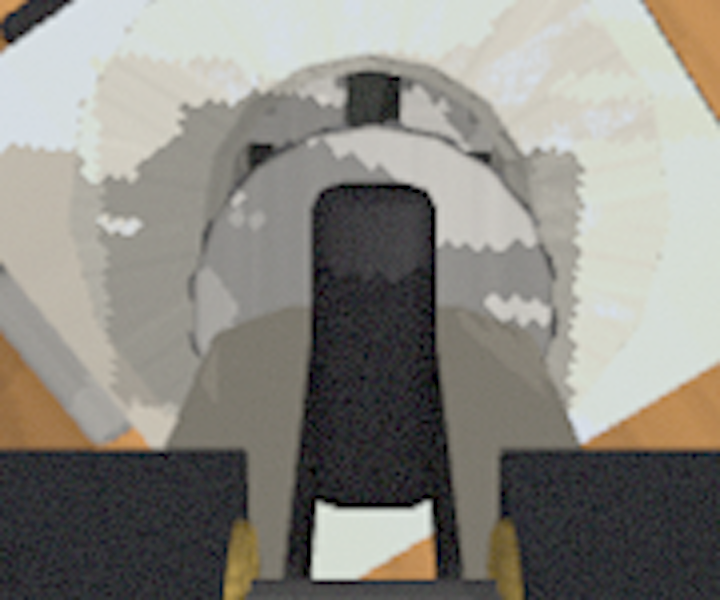

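```bash
cat > fit2.py <<'E'
from fit import *
def wing(o,th,sx,sz):
    R=Ro.from_rotvec(o["orientation"]).as_matrix();g=np.array(o["tool_pos"])-.019*R[:,2];X=R[:,0];Y=R[:,1];Z=-R[:,2]
    a=np.cos(th)*Z+np.sin(th)*X;u=np.cos(th)*X-np.sin(th)*Z;b=g+sx*X+sz*Z
    return np.array([b+i*.018*a+j*.018*u for i in(1,-1) for j in(1,-1)])
def run(obs_far=None,obs_near=None):
    o=bot.observe();cs=[bot.capture(n) for n in("scene","top","wrist")];H=[]
    for c,rng in zip(cs,((70,206),(0,0),(200,341))):
        if rng[0]==rng[1]: continue
        m0=pts(c,model(o,.2,.005,0)).mean(0);D=bot.trace(c,"burr_grip")
        if not D: continue
        D=min(D,key=lambda d:np.linalg.norm(np.array(d["centre"])-m0));ys,xs=np.nonzero(D["pixels"])
        print(m0,D["centre"],D["score"],xs.min(),xs.max(),ys.min(),ys.max())
        an=np.radians(np.arange(*rng,5));dv=np.c_[np.cos(an),np.sin(an)];H.append((c,dv,(np.c_[xs,ys]@dv.T).max(0)+.25))
    def r(p):
        e=[(pts(c,model(o,*p))@dv.T).max(0)-h for c,dv,h in H]
        if obs_far:
            q=pts(cs[2],wing(o,*p))[:,1];e.append(2*np.array([q.min()-obs_far,q.max()-obs_near]))
        return np.concatenate(e)
    for p0 in(0,.5):
        s=least_squares(r,[p0,0,0],x_scale=[.1,.005,.005],loss="soft_l1");print(np.degrees(s.x[0]),s.x[1:],s.cost,np.round(r(s.x)[::4],1))
    for th in(0,.17,.35,.52):
        s=least_squares(lambda p:r([th,*p]),[0,0],x_scale=.005,loss="soft_l1");print(th,s.x,s.cost)
if __name__=="__main__": run(205.7,285.5)
E
python3 fit2.py
```

```text
[401.81034798 212.88661237] [404.2, 218.2] 0.88 391 420 205 227
[311.56917153 240.24835295] [310.6, 229.1] 0.83 268 358 191 287
16.6520050456352 [0.01408011 0.00077661] 9.74300348693498 [-0.4  0.3  0.2  0.1  0.4  0.4  0.4  0.1  0.3 -0.6  0.7  0.1  0.2 -0.6
 -1. ]
16.65000907675536 [0.0139981  0.00048293] 9.926594987081248 [-0.4  0.3  0.3  0.2  0.5  0.5  0.5  0.   0.3 -0.6  0.7  0.1  0.2 -0.6
 -1.1]
0 [0.00243392 0.00112458] 100.13258203609871
0.17 [0.01023075 0.00186794] 42.446420554170295
0.35 [0.01646427 0.00448313] 26.129786629703794
0.52 [0.02080789 0.00032189] 100.0227252338287
```

The combined fit agrees to within 1 px: the burr still leans about 17° and slid 14 mm along the pads. At that lean it fits into the chamber almost to the plate, and its weight will right it. I'll lower it in, release it at near-contact, then regrasp it upright.

Emit:
{"fn": "move_arm", "kwargs": {
  "commands": [
    {"translation": [-0.003, 0, 0], "twist": 0},
    {"translation": [-0.003, 0, 0.015], "twist": 0},
    {"translation": [-0.003, 0, 0.025], "twist": 0},
    {"translation": [-0.003, 0, 0.032], "twist": 0},
    {"translation": [-0.003, 0, 0.038], "twist": 0},
    {"translation": [-0.003, 0, 0.038], "twist": 0}
  ]
}}

```text
time: 14.52
tool_pos: [0.5832, 0.2333, 0.1521]
orientation: [-2.814, -1.397, 0.001]
ft_force: [-0.1, -0.0, -2.1]
opening: 0.149
grip_force: 36.8
```

Emit:
{"fn": "move_arm", "kwargs": {
  "commands": [
    {"translation": [0, 0, 0.003], "twist": 0},
    {"translation": [0, 0, 0.005], "twist": 0},
    {"translation": [0, 0, 0.007], "twist": 0},
    {"translation": [0, 0, 0.008], "twist": 0},
    {"translation": [0, 0, 0.008], "twist": 0}
  ]
}}

```text
time: 15.15
tool_pos: [0.5834, 0.2333, 0.1446]
orientation: [2.814, 1.397, -0.0]
ft_force: [-0.0, -0.4, -2.7]
opening: 0.146
grip_force: 36.8
```

Emit:
{"fn": "move_arm", "kwargs": {
  "commands": [
    {"translation": [0, 0, 0.001], "twist": 0},
    {"translation": [0, 0, 0.002], "twist": 0},
    {"translation": [0, 0, 0.003], "twist": 0},
    {"translation": [0, 0, 0.003], "twist": 0}
  ]
}}

```text
time: 15.65
tool_pos: [0.5833, 0.2333, 0.1415]
orientation: [-2.814, -1.397, 0.0]
ft_force: [-0.9, 0.2, -2.3]
opening: 0.149
grip_force: 36.8
```

Emit:
{"fn": "move_arm", "kwargs": {
  "commands": [
    {"translation": [0, 0, 0.001], "twist": 0},
    {"translation": [0, 0, 0.002], "twist": 0},
    {"translation": [0, 0, 0.002], "twist": 0}
  ]
}}

```text
time: 16.02
tool_pos: [0.5833, 0.2334, 0.1395]
orientation: [-2.814, -1.397, 0.0]
ft_force: [-0.5, 0.9, -2.6]
opening: 0.15
grip_force: 36.8
```

Emit:
{"fn": "move_arm", "kwargs": {
  "commands": [
    {"translation": [0, 0, 0.001], "twist": 0},
    {"translation": [0, 0, 0.002], "twist": 0},
    {"translation": [0, 0, 0.003], "twist": 0},
    {"translation": [0, 0, 0.003], "twist": 0}
  ]
}}

```text
time: 16.52
tool_pos: [0.5833, 0.2333, 0.1365]
orientation: [-2.814, -1.397, 0.0]
ft_force: [-0.4, -0.1, -1.9]
opening: 0.148
grip_force: 36.8
```

Emit:
{"fn": "move_arm", "kwargs": {
  "commands": [
    {"translation": [0, 0, 0.001], "twist": 0},
    {"translation": [0, 0, 0.002], "twist": 0},
    {"translation": [0, 0, 0.002], "twist": 0}
  ]
}}

```text
time: 16.9
tool_pos: [0.5833, 0.2333, 0.1346]
orientation: [2.814, 1.397, -0.001]
ft_force: [-0.8, -1.2, -1.0]
opening: 0.151
grip_force: 36.8
```

Emit:
{"fn": "move_arm", "kwargs": {
  "commands": [
    {"translation": [0, 0, 0.001], "twist": 0},
    {"translation": [0, 0, 0.002], "twist": 0},
    {"translation": [0, 0, 0.002], "twist": 0}
  ]
}}

```text
time: 17.27
tool_pos: [0.5834, 0.2333, 0.134]
orientation: [2.814, 1.397, 0.0]
ft_force: [-7.0, -3.2, 11.8]
opening: 0.15
grip_force: 37.1
```

Emit:
{"fn": "move_arm", "kwargs": {
  "commands": [
    {"translation": [0, 0, -0.0015], "twist": 0},
    {"translation": [0, 0, -0.0015], "twist": 0}
  ]
}}

```text
time: 17.52
tool_pos: [0.5834, 0.2333, 0.1343]
orientation: [2.814, 1.397, -0.0]
ft_force: [-2.7, -3.0, 3.6]
opening: 0.149
grip_force: 36.9
```

Emit:
{"fn": "move_arm", "kwargs": {
  "commands": [
    {"translation": [0, 0, 0], "twist": 0},
    {"translation": [0, 0, 0], "twist": 0},
    {"translation": [0, 0, 0], "twist": 0},
    {"translation": [0, 0, 0], "twist": 0}
  ],
  "jaw": 0.03
}}

```text
time: 18.02
tool_pos: [0.5835, 0.2334, 0.1342]
orientation: [2.814, 1.397, 0.001]
ft_force: [1.1, 0.3, 2.6]
opening: 0.319
grip_force: 1.1
```

```bash
sed -i 's/if __name__=="__main__": run.*/if __name__=="__main__": run()/' fit2.py; python3 fit2.py
python3 - <<'E'
from h import *
w=bot.capture("wrist")
save("z2",cv2.resize(w["img"][150:300,220:400],None,fx=4,fy=4,interpolation=cv2.INTER_CUBIC))
go([.5845,.2351,.142],-37.2)
E
```

```text
[396.01369958 224.45035049] [400.2, 227.5] 0.55 386 411 219 236
[311.48529413 240.15124391] [312.3, 236.2] 0.78 267 357 193 292
-8.013622329702226 [-0.0026065   0.01045484] 8.835735538031276 [-0.2  0.  -0.  -0.  -0.2 -0.3  0.1 -0.6  0.8  0.6 -0.  -0.1 -0.4 -0.5
 -1.7]
17.93174786717776 [0.01544207 0.00889396] 9.268082497931557 [-0.3  0.5  0.5  0.2 -0.2 -0.3  0.5  1.4  1.2  0.4 -0.3 -0.4 -0.7 -0.3
  0. ]
0 [0.00338218 0.01223227] 9.62529376827031
0.17 [0.01081206 0.01175625] 8.73331006070909
0.35 [0.01637558 0.00823842] 9.497742238017587
0.52 [0.02077938 0.00451149] 11.413483432646661
pos [0.5834 0.2334 0.1342] yYaw -37.2 shift [ 0.002  -0.0002 -0.0078] twist 0.00027732015604723954 F [0.1 0.  2.3] t 18.325 j6 0.9554601447854515
```

View pics/z2.png

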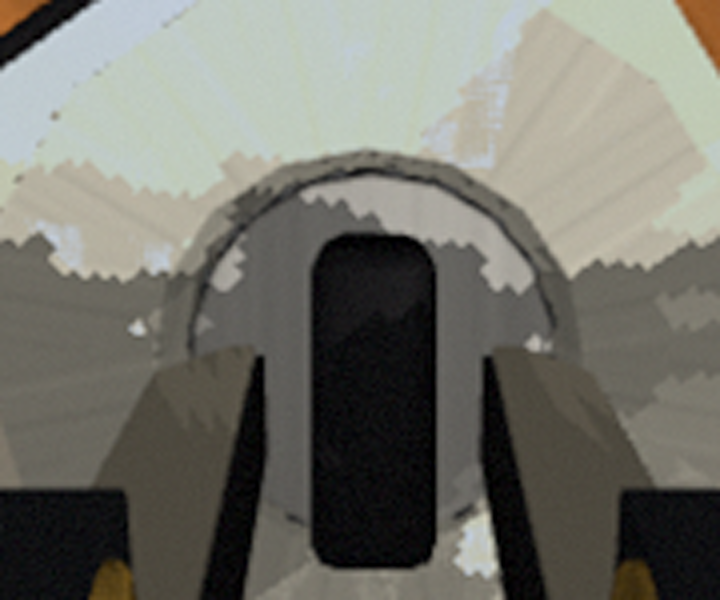

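```bash
sed -i 's/run()$/run(208.75,292.0)/' fit2.py; python3 fit2.py
```

```text
[395.99519276 224.3984078 ] [401.1, 230.0] 0.86 387 412 218 236
[311.47035352 240.25854983] [311.4, 237.0] 0.61 267 358 193 293
17.061802938479133 [0.01473445 0.00694135] 21.31298797061432 [-0.8  0.8  0.5  0.1 -0.   0.6  2.   1.5  1.2  0.  -0.2 -0.3 -0.5 -0.5
 -1.1]
17.061364040118878 [0.01475401 0.00700105] 21.28204184109551 [-0.8  0.8  0.5  0.1 -0.   0.6  2.   1.5  1.2  0.1 -0.2 -0.3 -0.5 -0.5
 -1.1]
0 [0.00263891 0.00700952] 104.99545129788604
0.17 [0.01025876 0.00714977] 48.57480442098236
0.35 [0.01718502 0.01146084] 36.00491570640148
0.52 [0.02118918 0.00607858] 114.73786815797148
```

The last picture shows the burr still leaning about 17°: wing rows 209–292, body top rows 192–282. It's wedged because its low key corner went into the aligned slot. I'll regrasp at the wing's centre, lift a little and turn 45°, so the plate holds the key corner and the burr can tip upright.

Emit:
{"fn": "move_arm", "kwargs": {
  "commands": [
    {"translation": [0.0145, 0, -0.001], "twist": 0},
    {"translation": [0.0145, 0, -0.001], "twist": 0},
    {"translation": [0.0145, 0, -0.001], "twist": 0}
  ]
}}

```text
time: 18.95
tool_pos: [0.5917, 0.2446, 0.1347]
orientation: [-2.814, -1.397, 0.002]
ft_force: [0.1, -0.9, -0.8]
opening: 0.326
grip_force: 0.0
```

Emit:
{"fn": "move_arm", "kwargs": {
  "commands": [
    {"translation": [0, 0, 0], "twist": 0},
    {"translation": [0, 0, 0], "twist": 0},
    {"translation": [0, 0, 0], "twist": 0},
    {"translation": [0, 0, 0], "twist": 0}
  ],
  "jaw": 0.005
}}

```text
time: 19.45
tool_pos: [0.5921, 0.2448, 0.1351]
orientation: [2.814, 1.397, -0.0]
ft_force: [0.2, -1.3, 0.0]
opening: 0.147
grip_force: 30.0
```

Emit:
{"fn": "move_arm", "kwargs": {
  "commands": [
    {"translation": [0, 0, -0.005], "twist": 0},
    {"translation": [0, 0, -0.012], "twist": 0},
    {"translation": [0, 0, -0.025], "twist": 0},
    {"translation": [0, 0, -0.045], "twist": 0},
    {"translation": [0, 0, -0.045], "twist": 0}
  ]
}}

```text
time: 20.08
tool_pos: [0.593, 0.2453, 0.1823]
orientation: [2.813, 1.397, 0.006]
ft_force: [-0.3, 0.2, -2.8]
opening: 0.15
grip_force: 30.0
```

```bash
sed -i 's/run(208.*$/run()/' fit2.py; python3 fit2.py
python3 - <<'E'
from h import *
go([.5829,.2470,.16],7.8)
E
```

```text
[404.11756443 219.52367162] [405.3, 223.5] 0.78 395 416 215 227
[312.42061919 240.17422314] [312.3, 248.0] 0.6 272 355 214 304
10.327904376932517 [-0.00091111  0.01643924] 42.75994889117626 [ 0.2 -0.3 -1.3 -1.   0.1  2.5  5.5  1.4 -0.1  0.1 -0.  -0.1  0.4  0.1
  0.8]
11.418494206933762 [-0.0001344   0.01610154] 42.81156684939324 [ 0.2 -0.3 -1.3 -1.   0.1  2.5  5.5  1.6 -0.1  0.  -0.  -0.1  0.4  0.
  1. ]
0 [-0.00886096  0.01626512] 45.600413495134774
0.17 [-0.00134597  0.01656495] 42.79312510612803
0.35 [0.00469077 0.01145781] 51.16471705875136
0.52 [0.0085541  0.00732966] 58.9929056984933
pos [0.5918 0.2448 0.1794] yYaw -37.2 shift [-0.0036 -0.0084  0.0194] twist -0.785124614369824 F [ 0.8 -1.1 -1.5] t 20.325 j6 0.9685274878929565
```

Emit:
{"fn": "move_arm", "kwargs": {
  "commands": [
    {"translation": [-0.0036, -0.0084, 0], "twist": -0.18},
    {"translation": [-0.0036, -0.0084, 0], "twist": -0.36},
    {"translation": [-0.0036, -0.0084, 0], "twist": -0.54},
    {"translation": [-0.0036, -0.0084, 0], "twist": -0.72},
    {"translation": [-0.0036, -0.0084, 0.005], "twist": -0.785},
    {"translation": [-0.0036, -0.0084, 0.015], "twist": -0.785},
    {"translation": [-0.0036, -0.0084, 0.025], "twist": -0.785},
    {"translation": [-0.0036, -0.0084, 0.032], "twist": -0.785},
    {"translation": [-0.0036, -0.0084, 0.032], "twist": -0.785}
  ]
}}

```text
time: 21.45
tool_pos: [0.583, 0.247, 0.1474]
orientation: [-2.066, -2.366, 0.002]
ft_force: [0.6, -0.3, -2.5]
opening: 0.15
grip_force: 30.0
```

Emit:
{"fn": "move_arm", "kwargs": {
  "commands": [
    {"translation": [0, 0, 0.001], "twist": 0},
    {"translation": [0, 0, 0.002], "twist": 0},
    {"translation": [0, 0, 0.003], "twist": 0},
    {"translation": [0, 0, 0.003], "twist": 0}
  ]
}}

```text
time: 21.95
tool_pos: [0.5833, 0.2471, 0.1452]
orientation: [2.065, 2.367, 0.0]
ft_force: [-0.3, -0.4, -2.9]
opening: 0.149
grip_force: 30.0
```

Emit:
{"fn": "move_arm", "kwargs": {
  "commands": [
    {"translation": [0, 0, 0.001], "twist": 0},
    {"translation": [0, 0, 0.002], "twist": 0},
    {"translation": [0, 0, 0.003], "twist": 0},
    {"translation": [0, 0, 0.003], "twist": 0}
  ]
}}

```text
time: 22.45
tool_pos: [0.5833, 0.2471, 0.142]
orientation: [-2.065, -2.367, 0.0]
ft_force: [0.6, -0.3, -2.0]
opening: 0.149
grip_force: 30.0
```

Emit:
{"fn": "move_arm", "kwargs": {
  "commands": [
    {"translation": [0, 0, 0.001], "twist": 0},
    {"translation": [0, 0, 0.002], "twist": 0},
    {"translation": [0, 0, 0.002], "twist": 0}
  ]
}}

```text
time: 22.82
tool_pos: [0.5833, 0.2471, 0.14]
orientation: [-2.065, -2.367, 0.0]
ft_force: [-0.1, -1.0, -2.6]
opening: 0.15
grip_force: 30.0
```

Emit:
{"fn": "move_arm", "kwargs": {
  "commands": [
    {"translation": [0, 0, 0.001], "twist": 0},
    {"translation": [0, 0, 0.002], "twist": 0},
    {"translation": [0, 0, 0.002], "twist": 0}
  ]
}}

```text
time: 23.2
tool_pos: [0.5834, 0.247, 0.1381]
orientation: [2.065, 2.367, -0.0]
ft_force: [0.6, -1.5, -2.5]
opening: 0.149
grip_force: 30.0
```

Emit:
{"fn": "move_arm", "kwargs": {
  "commands": [
    {"translation": [0, 0, 0.001], "twist": 0},
    {"translation": [0, 0, 0.001], "twist": 0}
  ]
}}

```text
time: 23.45
tool_pos: [0.5834, 0.247, 0.1372]
orientation: [2.065, 2.367, -0.0]
ft_force: [0.3, -2.3, -0.9]
opening: 0.147
grip_force: 30.0
```

Emit:
{"fn": "move_arm", "kwargs": {
  "commands": [
    {"translation": [-0.002, 0, 0], "twist": 0},
    {"translation": [-0.002, 0, 0.001], "twist": 0},
    {"translation": [-0.002, 0, 0.001], "twist": 0}
  ]
}}

```text
time: 23.82
tool_pos: [0.5832, 0.2454, 0.1363]
orientation: [-2.065, -2.367, 0.0]
ft_force: [-5.3, 1.9, 3.1]
opening: 0.152
grip_force: 30.0
```

Emit:
{"fn": "move_arm", "kwargs": {
  "commands": [
    {"translation": [0, 0, 0.001], "twist": 0},
    {"translation": [0, 0, 0.001], "twist": 0}
  ]
}}

```text
time: 24.08
tool_pos: [0.5833, 0.2455, 0.136]
orientation: [-2.065, -2.367, -0.0]
ft_force: [-7.5, 1.8, 8.6]
opening: 0.151
grip_force: 30.0
```

Emit:
{"fn": "move_arm", "kwargs": {
  "commands": [
    {"translation": [0, -0.0015, -0.001], "twist": 0},
    {"translation": [0, -0.0015, -0.001], "twist": 0}
  ]
}}

```text
time: 24.32
tool_pos: [0.5825, 0.2451, 0.1363]
orientation: [2.065, 2.367, 0.002]
ft_force: [0.5, 2.1, 0.7]
opening: 0.156
grip_force: 30.0
```

Emit:
{"fn": "move_arm", "kwargs": {
  "commands": [
    {"translation": [0, 0, 0], "twist": 0},
    {"translation": [0, 0, 0], "twist": 0},
    {"translation": [0, 0, 0], "twist": 0},
    {"translation": [0, 0, 0], "twist": 0}
  ],
  "jaw": 0.028
}}

```text
time: 24.82
tool_pos: [0.5821, 0.2449, 0.1361]
orientation: [2.065, 2.367, -0.0]
ft_force: [-0.3, 0.1, 0.8]
opening: 0.301
grip_force: 0.0
```

```bash
cat > fit3.py <<'E'
# wrist only: body far edge row, wing near/far end rows on the column of the axis, by darkness
from fit2 import *
o=bot.observe();w=bot.capture("wrist");D=bot.trace(w,"burr_grip")
for d in D[:2]:
    ys,xs=np.nonzero(d["pixels"]);print(d["score"],d["centre"],xs.min(),xs.max(),ys.min(),ys.max())
g=np.array(o["tool_pos"])+[0,0,.019]
u=int(round(proj(w,g)[0]));col=w["img"][150:330,u-3:u+4].astype(int).sum(2).mean(1)
print(o["tool_pos"],o["ft_force"],u)
dk=np.nonzero(col<130)[0]+150
runs=np.split(dk,np.nonzero(np.diff(dk)>1)[0]+1);print("dark runs",[(int(r[0]),int(r[-1])) for r in runs if len(r)])
for th,sx,sz in((0,0,0),(.1,0,0),(.2,0,0),(.3,0,0),(.3,0,-.004),(0,-.01,0)):
    q=pts(w,wing(o,th,sx,sz))[:,1];m=pts(w,model(o,th,sx,sz)[:60])[:,1];print(th,sx,sz,"far",q.min().round(1),"near",q.max().round(1),"body top face",m.min().round(1),m.max().round(1))
E
python3 fit3.py
```

```text
0.78 [314.9, 250.2] 272 353 209 299
[0.58208926 0.24487875 0.13609305] [-0.33326899  0.12114227  0.82330385] 312
dark runs [(219, 297), (305, 310), (312, 314)]
0 0 0 far 219.2 near 316.8 body top face 201.0 283.1
0.1 0 0 far 221.4 near 315.6 body top face 204.4 289.2
0.2 0 0 far 223.9 near 313.8 body top face 208.2 295.1
0.3 0 0 far 226.8 near 311.4 body top face 212.4 300.9
0.3 0 -0.004 far 224.3 near 306.1 body top face 210.3 297.0
0 -0.01 0 far 236.2 near 334.8 body top face 217.8 297.6
```

The burr is still leaning: the wing spans 79 px where upright would span about 98 px. I'll close the fingers beside the wing's leaning-side edge and nudge it upright.

Emit:
{"fn": "move_arm", "kwargs": {
  "commands": [
    {"translation": [0, 0, -0.03], "twist": 0},
    {"translation": [0, 0, -0.06], "twist": 0},
    {"translation": [0.045, 0, -0.06], "twist": 0},
    {"translation": [0.045, 0, -0.06], "twist": 0}
  ]
}}

```text
time: 25.42
tool_pos: [0.5755, 0.2915, 0.1963]
orientation: [-2.063, -2.37, -0.001]
ft_force: [-0.0, -0.8, -1.0]
opening: 0.302
grip_force: 0.0
```

Emit:
{"fn": "move_arm", "kwargs": {
  "commands": [
    {"translation": [0, 0, 0], "twist": 0},
    {"translation": [0, 0, 0.02], "twist": 0},
    {"translation": [0, 0, 0.037], "twist": 0},
    {"translation": [0, 0, 0.037], "twist": 0}
  ],
  "jaw": 0.0
}}

```text
time: 25.92
tool_pos: [0.5754, 0.2887, 0.1575]
orientation: [-2.065, -2.366, 0.004]
ft_force: [1.5, 0.4, -0.2]
opening: 0.005
grip_force: 0.0
```

Emit:
{"fn": "move_arm", "kwargs": {
  "commands": [
    {"translation": [-0.004, 0, 0], "twist": 0},
    {"translation": [-0.008, 0, 0], "twist": 0},
    {"translation": [-0.012, 0, 0], "twist": 0},
    {"translation": [-0.015, 0, 0], "twist": 0}
  ]
}}

```text
time: 26.42
tool_pos: [0.5783, 0.2748, 0.1597]
orientation: [2.066, 2.367, 0.002]
ft_force: [-1.0, 3.8, 2.5]
opening: 0.007
grip_force: 1.9
```

Emit:
{"fn": "move_arm", "kwargs": {
  "commands": [
    {"translation": [-0.002, 0, 0], "twist": 0},
    {"translation": [-0.004, 0, 0], "twist": 0},
    {"translation": [-0.006, 0, 0], "twist": 0}
  ]
}}

```text
time: 26.8
tool_pos: [0.579, 0.2694, 0.1597]
orientation: [-2.065, -2.367, -0.003]
ft_force: [-0.6, 6.7, 5.8]
opening: 0.004
grip_force: 3.5
```

Emit:
{"fn": "move_arm", "kwargs": {
  "commands": [
    {"translation": [-0.002, 0, 0], "twist": 0},
    {"translation": [-0.004, 0, 0], "twist": 0},
    {"translation": [-0.006, 0, 0], "twist": 0}
  ]
}}

```text
time: 27.18
tool_pos: [0.5796, 0.2625, 0.159]
orientation: [-2.065, -2.367, 0.001]
ft_force: [-0.8, 3.0, 2.9]
opening: 0.006
grip_force: 1.4
```

Emit:
{"fn": "move_arm", "kwargs": {
  "commands": [
    {"translation": [-0.002, 0, 0], "twist": 0},
    {"translation": [-0.003, 0, 0], "twist": 0},
    {"translation": [-0.003, 0, 0], "twist": 0}
  ]
}}

```text
time: 27.55
tool_pos: [0.58, 0.2596, 0.159]
orientation: [2.066, 2.367, -0.001]
ft_force: [-0.7, 2.3, 1.2]
opening: 0.006
grip_force: 0.9
```

```bash
cat > up.py <<'E'
# burr pose from world masks: assume wing x along yaw YW; report wing rows vs upright model at chamber
from fit2 import *
import sys
w=bot.capture("wrist");s=bot.capture("scene");o=bot.observe()
c=np.array([.5835,.2351])
for n,cam in(("w",w),("s",s)):
    for d in bot.trace(cam,"burr_grip")[:4]:
        ys,xs=np.nonzero(d["pixels"]);print(n,round(d["score"],2),d["centre"],xs.min(),xs.max(),ys.min(),ys.max())
    for h in(.026,.038):
        print(n,h,"wing top",proj(cam,[*c,.12+h+.018]).round(1),"wing bottom",proj(cam,[*c,.12+h-.018]).round(1),"body top",proj(cam,[*c,.12+h-.026]).round(1))
print(o["tool_pos"],o["ft_force"])
E
python3 up.py
```

```text
w 0.68 [316.9, 237.0] 273 353 228 344
w 0.026 wing top [312.2 292.2] wing bottom [312.4 263.1] body top [312.4 257.8]
w 0.038 wing top [312.2 304.5] wing bottom [312.3 271.7] body top [312.3 265.8]
s 0.92 [390.8, 221.7] 386 402 207 235
s 0.92 [205.5, 128.7] 191 216 122 141
s 0.64 [384.6, 246.8] 351 429 193 284
s 0.62 [286.1, 191.6] 274 301 180 204
s 0.026 wing top [401.6 214.8] wing bottom [398.3 222.8] body top [397.7 224.5]
s 0.038 wing top [402.7 212. ] wing bottom [399.4 220.2] body top [398.7 221.9]
[0.57993816 0.25966309 0.15893293] [0.45634719 1.55115401 1.5269914 ]
```

Emit:
{"fn": "move_arm", "kwargs": {
  "commands": [
    {"translation": [0.004, 0, -0.01], "twist": 0},
    {"translation": [0.004, 0, -0.06], "twist": 0},
    {"translation": [-0.024, 0, -0.07], "twist": 0},
    {"translation": [-0.024, 0, -0.07], "twist": 0},
    {"translation": [-0.024, 0, -0.07], "twist": 0}
  ],
  "jaw": 0.06
}}

```text
time: 28.38
tool_pos: [0.583, 0.2363, 0.2288]
orientation: [-2.065, -2.367, 0.001]
ft_force: [0.4, 0.7, -0.4]
opening: 0.495
grip_force: 0.0
```

```bash
cat > fit4.py <<'E'
from fit2 import *
o=bot.observe();w=bot.capture("wrist");s=bot.capture("scene")
X=Ro.from_rotvec(o["orientation"]).as_matrix()[:,0];Y=Ro.from_rotvec(o["orientation"]).as_matrix()[:,1]
g=np.array(o["tool_pos"])+[0,0,.019]
im=w["img"].astype(int).sum(2)
for d in bot.trace(w,"burr_grip")[:1]:
    m=d["pixels"];ys,xs=np.nonzero(m);print(d["score"],xs.min(),xs.max(),ys.min(),ys.max())
    c0=int(xs.mean());dk=m&(im<140);yy,xx=np.nonzero(dk[:,c0-25:c0+25]);xx+=c0-25
    n,lab,st,ce=cv2.connectedComponentsWithStats(dk.astype(np.uint8));i=1+np.argmax(st[1:,4]);print("wing blob",st[i],ce[i])
    f=st[i][1];nr=st[i][1]+st[i][3]; top=ys.min()
    def r(p):
        th,sx,sz=p;q=pts(w,wing(o,th,sx,sz))[:,1];b=pts(w,model(o,th,sx,sz)[:60])[:,1];return [q.min()-f,q.max()-nr,b.min()-top]
    for sz in(-.095,-.09,-.08,-.07,-.06,-.05,-.04):
        S=least_squares(lambda p:r([p[0],p[1],sz]),[0.1,0],x_scale=[.1,.005]);wc=g+S.x[1]*X+[0,0,sz]
        print(sz,"th",np.degrees(S.x[0]).round(1),"sx",S.x[1].round(4),"cost",S.cost.round(2),"wing centre",wc.round(4))
for d in bot.trace(s,"burr_grip")[:3]:
    ys,xs=np.nonzero(d["pixels"]);dk=d["pixels"]&(s["img"].astype(int).sum(2)<140);y2,x2=np.nonzero(dk);print("s",d["score"],xs.min(),xs.max(),ys.min(),ys.max(),"dark",(x2.min(),x2.max(),y2.min(),y2.max(),len(x2)) if len(x2) else 0)
    h=proj
for dz in(.026,.038):
    q=np.array([proj(s,np.array([.5835,.2351,.12+dz+a*.018])+b*.018*X+e*.007*Y) for a in(1,-1) for b in(1,-1) for e in(1,-1)]);print(dz,q.min(0),q.max(0))
E
python3 fit4.py
```

```text
0.81 282 344 172 236
wing blob [304 184  19  51 930] [312.92258065 209.02043011]
-0.095 th 8.3 sx 0.0008 cost 0.99 wing centre [0.5829 0.2371 0.1528]
-0.09 th 9.9 sx 0.0024 cost 1.06 wing centre [0.5827 0.2387 0.1578]
-0.08 th 12.8 sx 0.0057 cost 1.22 wing centre [0.5822 0.2419 0.1678]
-0.07 th 12.8 sx 0.0085 cost 3.83 wing centre [0.5819 0.2447 0.1778]
-0.06 th 14.2 sx 0.0112 cost 11.76 wing centre [0.5815 0.2474 0.1878]
-0.05 th 15.9 sx 0.0139 cost 25.38 wing centre [0.5811 0.25   0.1978]
-0.04 th 17.7 sx 0.0165 cost 46.28 wing centre [0.5808 0.2527 0.2078]
s 0.9 384 413 211 236 dark (np.int64(394), np.int64(412), np.int64(212), np.int64(235), 168)
s 0.75 190 217 120 143 dark (np.int64(211), np.int64(213), np.int64(137), np.int64(138), 5)
s 0.58 274 302 179 205 dark 0
0.026 [389.64803174 209.87095185] [410.58079646 227.69228251]
0.038 [390.58450102 207.02113769] [411.82326351 225.12765619]
```

Emit:
{"fn": "move_arm", "kwargs": {
  "commands": [
    {"translation": [0, 0, 0.04], "twist": 0},
    {"translation": [0, 0, 0.07], "twist": 0},
    {"translation": [0, 0, 0.09], "twist": 0},
    {"translation": [0, 0, 0.09], "twist": 0}
  ],
  "jaw": 0.03
}}

```text
time: 29.08
tool_pos: [0.5825, 0.2361, 0.1377]
orientation: [-2.064, -2.366, 0.004]
ft_force: [-0.1, 0.7, 0.3]
opening: 0.329
grip_force: 0.0
```

Emit:
{"fn": "move_arm", "kwargs": {
  "commands": [
    {"translation": [0, 0, 0], "twist": 0},
    {"translation": [0, 0, 0], "twist": 0},
    {"translation": [0, 0, 0], "twist": 0},
    {"translation": [0, 0, 0], "twist": 0}
  ],
  "jaw": 0.005
}}

```text
time: 29.58
tool_pos: [0.5836, 0.2363, 0.1399]
orientation: [2.065, 2.367, 0.002]
ft_force: [-0.2, 0.5, 4.0]
opening: 0.148
grip_force: 30.0
```

```bash
python3 fit3.py
```

```text
0.83 [313.5, 236.6] 267 358 197 305
[0.58364562 0.23626873 0.13987922] [-0.2278377   0.54709023  4.03274878] 312
dark runs [(199, 200), (221, 315), (317, 318)]
0 0 0 far 219.1 near 316.8 body top face 201.0 283.1
0.1 0 0 far 221.3 near 315.6 body top face 204.4 289.1
0.2 0 0 far 223.9 near 313.8 body top face 208.2 295.1
0.3 0 0 far 226.7 near 311.3 body top face 212.4 300.9
0.3 0 -0.004 far 224.3 near 306.1 body top face 210.3 297.0
0 -0.01 0 far 236.2 near 334.8 body top face 217.8 297.6
```

The burr is upright now: the wing spans rows 221–316 and its top matches the upright model. Now I press lightly and turn.

Emit:
{"fn": "move_arm", "kwargs": {
  "commands": [
    {"translation": [0, 0, 0.001], "twist": 0.17},
    {"translation": [0, 0, 0.001], "twist": 0.34},
    {"translation": [0, 0, 0.001], "twist": 0.5},
    {"translation": [0, 0, 0.001], "twist": 0.6},
    {"translation": [0, 0, 0.001], "twist": 0.64}
  ]
}}

```text
time: 30.3
tool_pos: [0.5844, 0.2363, 0.1383]
orientation: [2.706, 1.594, 0.005]
ft_force: [5.6, 2.7, -2.3]
opening: 0.152
grip_force: 30.0
```

Emit:
{"fn": "move_arm", "kwargs": {
  "commands": [
    {"translation": [0, 0, 0.0005], "twist": 0.04},
    {"translation": [0, 0, 0.0005], "twist": 0.08},
    {"translation": [0, 0, 0.0005], "twist": 0.12},
    {"translation": [0, 0, 0.001], "twist": 0.15},
    {"translation": [0, 0, 0.001], "twist": 0.15}
  ]
}}

```text
time: 30.92
tool_pos: [0.5847, 0.2362, 0.1378]
orientation: [2.817, 1.389, 0.006]
ft_force: [6.0, 0.9, 2.1]
opening: 0.15
grip_force: 30.0
```

Emit:
{"fn": "move_arm", "kwargs": {
  "commands": [
    {"translation": [0, 0, 0.001], "twist": 0},
    {"translation": [0, 0, 0.002], "twist": 0},
    {"translation": [0, 0, 0.003], "twist": 0}
  ]
}}

```text
time: 31.3
tool_pos: [0.5851, 0.2364, 0.1371]
orientation: [2.816, 1.39, 0.008]
ft_force: [-1.3, -0.7, 25.2]
opening: 0.15
grip_force: 30.0
```

Emit:
{"fn": "move_arm", "kwargs": {
  "commands": [
    {"translation": [0, 0, -0.0015], "twist": 0.03},
    {"translation": [0, 0, -0.0015], "twist": 0.07},
    {"translation": [0, 0, -0.0015], "twist": 0.11},
    {"translation": [0, 0, -0.0015], "twist": 0.15},
    {"translation": [0, 0, -0.0015], "twist": 0.15}
  ]
}}

```text
time: 31.92
tool_pos: [0.5856, 0.2364, 0.1374]
orientation: [2.913, 1.174, 0.01]
ft_force: [6.0, 0.8, 7.8]
opening: 0.151
grip_force: 30.0
```

Emit:
{"fn": "move_arm", "kwargs": {
  "commands": [
    {"translation": [0, 0, 0], "twist": -0.05},
    {"translation": [0, 0, 0], "twist": -0.1},
    {"translation": [0, 0, 0], "twist": -0.15},
    {"translation": [0, 0, 0], "twist": -0.2},
    {"translation": [0, 0, 0], "twist": -0.25},
    {"translation": [0, 0, 0], "twist": -0.3},
    {"translation": [0, 0, 0], "twist": -0.3}
  ]
}}

```text
time: 32.8
tool_pos: [0.5847, 0.2376, 0.1374]
orientation: [-2.704, -1.597, -0.009]
ft_force: [2.2, 7.2, 9.4]
opening: 0.146
grip_force: 30.0
```

```bash
python3 fit3.py; python3 -c "
from h import *
go([.5845,.2351,.139],-37.2)"
```

```text
0.85 [313.6, 235.0] 268 357 199 304
[0.58473081 0.23756781 0.13737009] [2.24998117 7.18653556 9.43440323] 311
dark runs [(199, 200), (221, 309)]
0 0 0 far 220.0 near 317.6 body top face 201.8 283.8
0.1 0 0 far 222.1 near 316.4 body top face 205.2 289.8
0.2 0 0 far 224.7 near 314.6 body top face 209.0 295.7
0.3 0 0 far 227.5 near 312.2 body top face 213.1 301.5
0.3 0 -0.004 far 225.0 near 307.0 body top face 211.0 297.7
0 -0.01 0 far 237.0 near 335.6 body top face 218.6 298.2
pos [0.5847 0.2376 0.1374] yYaw -28.9 shift [-0.0023  0.001  -0.0016] twist 0.14490418018760237 F [1.9 7.  9.2] t 32.9 j6 0.8146477639611311
```

Emit:
{"fn": "move_arm", "kwargs": {
  "commands": [
    {"translation": [0, 0, -0.0007], "twist": -0.06},
    {"translation": [0, 0, -0.0007], "twist": -0.12},
    {"translation": [0, 0, -0.0007], "twist": -0.18},
    {"translation": [0, 0, -0.0007], "twist": -0.24},
    {"translation": [0, 0, -0.0007], "twist": -0.3}
  ]
}}

```text
time: 33.52
tool_pos: [0.5856, 0.237, 0.1381]
orientation: [2.433, 1.984, 0.01]
ft_force: [5.7, 3.7, 8.5]
opening: 0.149
grip_force: 30.0
```

Emit:
{"fn": "move_arm", "kwargs": {
  "commands": [
    {"translation": [0, 0, 0], "twist": -0.07},
    {"translation": [0, 0, 0], "twist": -0.14},
    {"translation": [0, 0, 0], "twist": -0.21},
    {"translation": [0, 0, 0], "twist": -0.28},
    {"translation": [0, 0, 0], "twist": -0.35}
  ]
}}

```text
time: 34.15
tool_pos: [0.5844, 0.2368, 0.1387]
orientation: [2.05, 2.379, 0.006]
ft_force: [-3.2, 1.0, 17.2]
opening: 0.146
grip_force: 30.0
```

Emit:
{"fn": "move_arm", "kwargs": {
  "commands": [
    {"translation": [0, 0, 0], "twist": -0.07},
    {"translation": [0, 0, 0], "twist": -0.14},
    {"translation": [0, 0, 0], "twist": -0.21},
    {"translation": [0, 0, 0], "twist": -0.28},
    {"translation": [0, 0, 0], "twist": -0.35}
  ]
}}

```text
time: 34.78
tool_pos: [0.5835, 0.2364, 0.138]
orientation: [1.605, 2.7, 0.002]
ft_force: [-6.4, 1.2, 15.5]
opening: 0.148
grip_force: 30.0
```

Emit:
{"fn": "move_arm", "kwargs": {
  "commands": [
    {"translation": [0, 0, 0], "twist": -0.08},
    {"translation": [0, 0, 0], "twist": -0.16},
    {"translation": [0, 0, 0], "twist": -0.24},
    {"translation": [0, 0, 0], "twist": -0.28}
  ]
}}

```text
time: 35.28
tool_pos: [0.5827, 0.2359, 0.1374]
orientation: [-1.213, -2.897, 0.001]
ft_force: [-7.2, -1.3, 13.8]
opening: 0.148
grip_force: 30.0
```

Emit:
{"fn": "move_arm", "kwargs": {
  "commands": [
    {"translation": [0, 0, 0], "twist": -0.05},
    {"translation": [0, 0, 0], "twist": -0.1},
    {"translation": [0, 0, 0], "twist": -0.14},
    {"translation": [0, 0, 0], "twist": -0.14}
  ]
}}

```text
time: 35.78
tool_pos: [0.5825, 0.2359, 0.1372]
orientation: [-1.009, -2.973, 0.002]
ft_force: [-7.7, -1.4, 12.7]
opening: 0.144
grip_force: 30.0
```

```bash
python3 fit3.py; python3 -c "
from h import *
go([.5845,.2351,.139],52.8)
print(bot.observe()['wrist_torque'])"
```

```text
0.98 [311.9, 237.3] 267 358 198 304
0.95 [81.0, 358.9] 53 109 340 386
[0.58245443 0.23591498 0.13722796] [-7.7396916  -1.36805667 12.66112038] 313
dark runs [(197, 200), (221, 315), (317, 318)]
0 0 0 far 218.8 near 316.4 body top face 200.7 282.8
0.1 0 0 far 221.0 near 315.2 body top face 204.1 288.8
0.2 0 0 far 223.6 near 313.4 body top face 207.9 294.8
0.3 0 0 far 226.4 near 311.0 body top face 212.0 300.6
0.3 0 -0.004 far 224.0 near 305.7 body top face 210.0 296.7
0 -0.01 0 far 235.8 near 334.4 body top face 217.5 297.3
pos [0.5825 0.2359 0.1372] yYaw 52.5 shift [-0.0021  0.0006 -0.0018] twist -0.005607738075683465 F [-8.2 -0.8 13.7] t 35.875 j6 -0.6053283929719456
[-0.40788424  1.62600815 -0.15584157]
```

Emit:
{"fn": "move_arm", "kwargs": {
  "commands": [
    {"translation": [0, 0, -0.001], "twist": 0},
    {"translation": [0, 0, -0.001], "twist": 0},
    {"translation": [0, 0, -0.001], "twist": 0},
    {"translation": [0, 0, -0.001], "twist": 0}
  ],
  "jaw": 0.025
}}

```text
time: 36.38
tool_pos: [0.5832, 0.236, 0.1371]
orientation: [-1.01, -2.974, 0.0]
ft_force: [0.6, 0.2, -0.0]
opening: 0.269
grip_force: 0.0
```

```bash
cat > fit5.py <<'E'
from fit2 import *
o=bot.observe();w=bot.capture("wrist");print(o["tool_pos"],o["ft_force"],o["opening"])
u=int(round(proj(w,np.array(o["tool_pos"])+[0,0,.019])[0]));im=w["img"].astype(int).sum(2)
for dx in(-5,0,5):
    col=im[170:340,u+dx-1:u+dx+2].mean(1);dk=np.nonzero(col<130)[0]+170
    print("dark",[(int(r[0]),int(r[-1])) for r in np.split(dk,np.nonzero(np.diff(dk)>1)[0]+1) if len(r)])
row=im[235:246].mean(0);print("row",[(int(r[0]),int(r[-1])) for r in (lambda d:np.split(d,np.nonzero(np.diff(d)>1)[0]+1))(np.nonzero(row[230:400]<130)[0]+230)])
for th,sx,sz in((0,0,0),(0,0,-.012),(0,-.003,0),(.1,0,0),(-.1,0,0)):
    q=pts(w,wing(o,th,sx,sz))[:,1];m=pts(w,model(o,th,sx,sz)[:60]);print(th,sx,sz,"far",q.min().round(1),"near",q.max().round(1),"body top face",m[:,1].min().round(1),m[:,1].max().round(1),"w",np.ptp(m[:,0]).round(1))
E
python3 fit5.py
```

```text
[0.58324786 0.23596078 0.13712742] [ 0.60641076  0.22421069 -0.02187499] 0.2692578628075589
dark [(211, 292), (305, 315), (317, 318), (336, 337)]
dark [(211, 292), (305, 315), (317, 318), (320, 320), (336, 337)]
dark [(195, 195), (211, 292), (305, 314), (316, 318), (335, 337)]
row [(289, 289), (299, 328), (337, 338)]
0 0 0 far 218.8 near 316.5 body top face 200.7 282.9 w 88.8
0 0 -0.012 far 212.0 near 301.8 body top face 195.2 273.2 w 83.7
0 -0.003 0 far 224.0 near 321.9 body top face 205.8 287.2 w 88.4
0.1 0 0 far 221.0 near 315.2 body top face 204.1 288.9 w 88.4
-0.1 0 0 far 217.0 near 317.1 body top face 197.8 276.8 w 89.3
```

Run:
```python
from fit2 import *
o=bot.observe();w=bot.capture("wrist")
g=np.array(o["tool_pos"])+[0,0,.019];X=Ro.from_rotvec(o["orientation"]).as_matrix()[:,0]
for b_ in(194,196):
  for sz in(-.004,-.008,-.012,-.016):
    def r(p):
        q=pts(w,wing(o,*p,sz))[:,1];m=pts(w,model(o,*p,sz)[:60])[:,1];return [q.min()-211,q.max()-293,m.min()-b_]
    S=least_squares(r,[.1,0],x_scale=[.1,.005]);f=g+S.x[1]*X+[0,0,sz];print(b_,sz,np.degrees(S.x[0]).round(1),S.x[1].round(4),S.cost.round(1),np.round(r(S.x),1),f.round(4))
c=w["img"][:, :].astype(int).sum(2)
u=int(round(proj(w,g)[0]))
for dx in(-18,18):print(dx,[int(v) for v in c[180:300:3,u+dx-1:u+dx+2].mean(1)])
for d in bot.trace(w,"burr_grip")[:1]: ys,xs=np.nonzero(d["pixels"]);print(d["score"],xs.min(),xs.max(),ys.min(),ys.max())
s=bot.capture("scene")
for d in bot.trace(s,"burr_grip")[:4]:
    ys,xs=np.nonzero(d["pixels"]);print(d["score"],d["centre"],xs.min(),xs.max(),ys.min(),ys.max())
```

```text
194 -0.004 13.4 0.0076 1.6 [-1.4  0.3  1.1] [0.5773 0.2406 0.1522]
194 -0.008 11.2 0.0056 1.3 [-1.3  0.3  1. ] [0.5789 0.2394 0.1482]
194 -0.012 8.9 0.0035 1.1 [-1.1  0.2  0.9] [0.5805 0.2381 0.1442]
194 -0.016 6.4 0.0015 0.9 [-1.   0.2  0.8] [0.5821 0.2369 0.1402]
196 -0.004 14.7 0.0074 0.2 [-0.4  0.1  0.3] [0.5775 0.2405 0.1522]
196 -0.008 12.6 0.0054 0.1 [-0.3  0.1  0.2] [0.579  0.2392 0.1482]
196 -0.012 10.3 0.0034 0.0 [-0.2  0.   0.2] [0.5806 0.238  0.1442]
196 -0.016 8.0 0.0013 0.0 [-0.1  0.   0.1] [0.5822 0.2368 0.1402]
-18 [416, 420, 415, 410, 417, 270, 219, 391, 413, 414, 413, 386, 304, 309, 309, 305, 305, 301, 302, 300, 300, 301, 302, 324, 449, 484, 460, 477, 480, 482, 480, 481, 480, 482, 397, 557, 622, 636, 624, 620]
18 [481, 495, 484, 415, 505, 267, 227, 353, 429, 425, 424, 426, 424, 427, 418, 354, 400, 320, 314, 318, 317, 311, 314, 313, 308, 310, 308, 431, 503, 500, 499, 500, 501, 436, 348, 561, 585, 609, 611, 605]
0.88 267 355 195 293
0.83 [204.2, 129.1] 189 217 122 142
0.8 [286.2, 191.7] 274 301 179 205
0.62 [394.0, 225.4] 386 408 215 236
```

The burr seems to have dropped: its top moved down about 4 px in the scene view. I'll check by touching the wing's top lightly with the shut fingers, which should meet it at z ≈ 0.164 if it's home and 0.176 if not.

Emit:
{"fn": "move_arm", "kwargs": {
  "commands": [
    {"translation": [0, 0, -0.03], "twist": 0},
    {"translation": [0, 0, -0.055], "twist": 0},
    {"translation": [0, 0, -0.055], "twist": 0}
  ]
}}

```text
time: 37.0
tool_pos: [0.5841, 0.2363, 0.194]
orientation: [1.009, 2.972, 0.003]
ft_force: [-0.6, -0.4, 0.5]
opening: 0.269
grip_force: 0.0
```

Emit:
{"fn": "move_arm", "kwargs": {
  "commands": [
    {"translation": [0, 0, 0], "twist": 0},
    {"translation": [0, 0, 0], "twist": 0},
    {"translation": [0, 0, 0.006], "twist": 0},
    {"translation": [0, 0, 0.012], "twist": 0},
    {"translation": [0, 0, 0.012], "twist": 0}
  ],
  "jaw": 0.0
}}

```text
time: 37.62
tool_pos: [0.5829, 0.2359, 0.1794]
orientation: [-1.01, -2.974, 0.001]
ft_force: [0.5, -0.3, 0.8]
opening: 0.006
grip_force: 0.0
```

Emit:
{"fn": "move_arm", "kwargs": {
  "commands": [
    {"translation": [0, 0, 0.003], "twist": 0},
    {"translation": [0, 0, 0.006], "twist": 0},
    {"translation": [0, 0, 0.008], "twist": 0},
    {"translation": [0, 0, 0.008], "twist": 0}
  ]
}}

```text
time: 38.12
tool_pos: [0.5857, 0.237, 0.1755]
orientation: [1.008, 2.969, 0.008]
ft_force: [2.5, 2.3, 15.7]
opening: 0.003
grip_force: 8.0
```

Emit:
{"fn": "move_arm", "kwargs": {
  "commands": [
    {"translation": [0, 0, 0.002], "twist": 0},
    {"translation": [0, 0, 0.004], "twist": 0},
    {"translation": [0, 0, 0.006], "twist": 0},
    {"translation": [0, 0, 0.006], "twist": 0}
  ]
}}

```text
time: 38.62
tool_pos: [0.583, 0.2359, 0.1658]
orientation: [-1.01, -2.974, 0.001]
ft_force: [-0.7, 0.2, 0.5]
opening: 0.004
grip_force: 0.0
```

Emit:
{"fn": "move_arm", "kwargs": {
  "commands": [
    {"translation": [0, 0, 0.001], "twist": 0},
    {"translation": [0, 0, 0.002], "twist": 0},
    {"translation": [0, 0, 0.0025], "twist": 0}
  ]
}}

```text
time: 39.0
tool_pos: [0.5834, 0.236, 0.1643]
orientation: [1.01, 2.974, 0.0]
ft_force: [-1.9, -1.2, 6.7]
opening: 0.011
grip_force: 3.4
```

```bash
python3 fit5.py
```

```text
[0.58340725 0.23604906 0.1642737 ] [-1.85339254 -1.20562442  6.7145611 ] 0.010807825728567077
dark [(207, 235), (290, 292), (296, 297)]
dark [(186, 188), (207, 280), (305, 322), (324, 327), (329, 329), (331, 338)]
dark [(207, 235), (291, 291)]
row [(310, 316)]
0 0 0 far 218.8 near 316.5 body top face 200.7 282.9 w 88.8
0 0 -0.012 far 212.0 near 301.8 body top face 195.2 273.2 w 83.7
0 -0.003 0 far 224.0 near 321.9 body top face 205.8 287.2 w 88.4
0.1 0 0 far 221.0 near 315.2 body top face 204.1 288.9 w 88.4
-0.1 0 0 far 217.0 near 317.1 body top face 197.8 276.8 w 89.3
```

Emit:
{"fn": "move_arm", "kwargs": {
  "commands": [
    {"translation": [0, 0, 0.001], "twist": 0},
    {"translation": [0, 0, 0.001], "twist": 0}
  ]
}}

```text
time: 39.3
tool_pos: [0.5836, 0.2362, 0.1643]
orientation: [1.01, 2.974, 0.001]
ft_force: [-3.6, -2.0, 12.0]
opening: 0.006
grip_force: 5.8
```

Emit:
{"fn": "move_arm", "kwargs": {
  "commands": [
    {"translation": [0, 0, -0.02], "twist": 0},
    {"translation": [0, 0, -0.06], "twist": 0},
    {"translation": [0, 0, -0.065], "twist": 0},
    {"translation": [0, 0, -0.065], "twist": 0}
  ],
  "jaw": 0.06
}}

```text
time: 39.8
tool_pos: [0.5832, 0.236, 0.2275]
orientation: [-1.01, -2.975, 0.0]
ft_force: [-0.0, -0.2, -0.1]
opening: 0.385
grip_force: 0.0
```

```bash
python3 fit4.py; python3 fit5.py | tail -1
python3 - <<'E'
from fit2 import *
# rim & body edges: predicted rows/cols at home
o=bot.observe();w=bot.capture("wrist");R=Ro.from_rotvec(o["orientation"]).as_matrix();X,Y=R[:,0],R[:,1]
c=np.array([.584,.2357,0])
for z,h in((.164,"wingtop"),(.128,"wingbot")): print(h,proj(w,c+[0,0,z]+.018*X).round(1),proj(w,c+[0,0,z]-.018*X).round(1))
for t in(.026,.0275,.0315): print(t,[proj(w,c+[0,0,.12]+s*t*d).round(1) for d in(X,Y) for s in(1,-1)])
E
```

```text
0.89 91 135 269 305
wing blob [129 272   7   7  12] [132.41666667 275.        ]
-0.095 th 34.0 sx -0.0664 cost 511.93 wing centre [0.6358 0.1956 0.1515]
-0.09 th 34.1 sx -0.0636 cost 537.82 wing centre [0.6336 0.1973 0.1565]
-0.08 th 34.3 sx -0.0579 cost 595.17 wing centre [0.6291 0.2007 0.1665]
-0.07 th 34.6 sx -0.0527 cost 661.01 wing centre [0.6249 0.2039 0.1765]
-0.06 th 34.8 sx -0.0472 cost 737.06 wing centre [0.6206 0.2073 0.1865]
-0.05 th 35.1 sx -0.0417 cost 825.46 wing centre [0.6162 0.2106 0.1965]
-0.04 th 35.2 sx -0.0351 cost 930.93 wing centre [0.611  0.2146 0.2065]
s 0.64 385 409 211 236 dark (np.int64(391), np.int64(407), np.int64(212), np.int64(227), 150)
s 0.62 190 217 122 142 dark (np.int64(211), np.int64(213), np.int64(137), np.int64(138), 4)
s 0.59 275 301 179 204 dark 0
0.026 [389.71219044 208.92036672] [410.50404975 228.64348186]
0.038 [390.64990782 206.06148884] [411.74490824 226.08805655]
dark [(186, 238), (305, 324), (326, 326), (329, 338)]
wingtop [313.8 191.5] [313.7 236.9]
wingbot [313.7 180.9] [313.7 221.2]
0.026 [array([313.7, 169.8]), array([313.7, 226.5]), array([343.1, 198.9]), array([284.2, 198.9])]
0.0275 [array([313.7, 168.1]), array([313.7, 228.1]), array([344.8, 198.9]), array([282.5, 198.9])]
0.0315 [array([313.7, 163.4]), array([313.6, 232.2]), array([349.4, 198.9]), array([278. , 198.9])]Traceback (most recent call last):
  File "fit5.py", line 7, in <module>
    row=im[235:246].mean(0);print("row",[(int(r[0]),int(r[-1])) for r in (lambda d:np.split(d,np.nonzero(np.diff(d)>1)[0]+1))(np.nonzero(row[230:400]<130)[0]+230)])
                                              ~^^^
IndexError: index 0 is out of bounds for axis 0 with size 0
```

The shut fingers met the wing's top at z = 0.1643, against 0.164 expected when home. It stayed there under about 12 N, so the key is in and the body is flush. A lean of a few degrees would have put that point several millimetres higher. The gripper is open and clear.

```bash
python3 -c "
from plant import bot
print(bot.sign_off())"
```

```text
the job is handed in; nothing more can be done
None
```

I put the burr in the grinder chamber and handed the job in at about 40 s. A touch check found its top at 0.1643 m (0.164 expected when fully home), but the key only dropped when I pressed lightly on the wing with shut fingers, not while I was turning it.

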